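Dip the oil of the hydraulic power pack and hold the dipstick for reading

TASK

Check the oil in the hydraulic power pack: take the wiped dipstick that lies across the drip tray, push it into the slanting guide tube on the front of the tank until its collar stops against the mouth, and draw it right out again. Then bring its tip back over the drip tray, at least 5 cm above the rim, and finish there still holding the dipstick in the gripper, level, steady and marked face up for reading, touching nothing else with it. Leave the other things on the bench where they are.

Things in the scene. Friction and masses are not known exactly. Their poses are not given: they have to be found in the camera images.
- dipstick: Oil dipstick, 70 to 130 g. Origin: centre of the underside of its round stop collar (28 mm across, 6 mm thick). Own x runs along the blade to the tip; own z is square to the blade's marked face. Starts loose across both long rims of the drip tray, marked face up, level, axis 42 mm above the bench, tip away from the robot, collar and grip overhanging the rim nearest the robot.
- dipstick_tip (a point): The blade's tip, 130 mm from the dipstick's origin along +x. The steel blade is 9 mm wide (y) and 4 mm thick (z), its last 10 mm only 6 mm wide.
- dipstick_grip (a point): Centre of the dipstick's black flat-sided grip, 41 mm from its origin along -x: 50 mm long (x), 12 mm thick (y), 22 mm high (z). The best place to pinch it, across the 12 mm. A 10 mm neck joins it to the collar.
- guide_tube: Steel guide tube welded to the tank's front, rising at 45 degrees towards the robot. Origin: centre of its open mouth. Own z: the tube's axis, pointing OUT of the mouth (the blade goes in along -z); own x points up over the tank, own y is level. Bore 14 mm, flaring to about 21 mm in the last 12 mm; rim 29 mm across, where the collar stops. The tube is longer than the blade.
- power_pack: Hydraulic power pack, fixed: grey tank 240 x 240 mm, lid 150 mm above the bench; motor, pump and valves on the lid reach 260 mm, a gauge at the front corner 240 mm. Origin: on the bench under the middle of the tank's front face. Its front, with the tube in the middle, faces own -x, roughly towards the robot. Tube mouth: 71 mm ahead of the origin (-x), 175 mm above the bench.
- drip_tray: Open bare-metal drip tray, fixed, 110 mm (own x) by 160 mm (own y), 40 mm high, walls 3 mm. Origin: centre of its underside, on the bench; own z up, own x roughly away from the robot. Stands left or right in front of the power pack; the dipstick lies across it along x.
- valve_flange: Leave alone: welded steel valve flange, round 116 mm foot, hexagonal waist, 46 mm high, lying flat. Origin: centre of its underside.
- grinding_disc: Leave alone: black flat grinding disc, 115 mm across, 6 mm thick, lying flat. Origin: centre of its underside.
- tape_roll: Leave alone: paper tape roll, 90 mm across, 25 mm high, lying flat. Origin: centre of its underside.
- spray_can: Leave alone: spray can, 58 mm across, 180 mm tall, upright. Origin: centre of its underside.
- hammer: Leave alone: hammer, 260 mm long, lying along its own x, origin at its middle, on the bench.
- wrench: Leave alone: steel wrench, 180 mm long, lying along its own x, origin at its middle, on the bench.
- brush: Leave alone: wooden-handled brush, 200 mm long, lying along its own x, origin at its middle, on the bench.
Not all that is in view belongs to the job. Of the things that look like the dipstick, the largest one is meant.

How it is judged:
On the way, in this order (a step that is already met when the one before it is completed fails the run):
1. the dipstick is held and pushed home: its collar rests against the mouth of the guide tube, in line with it (z of dipstick in the frame of guide_tube between -0.004 and 0.0025 m and distance between dipstick and guide_tube below 0.008 m and angle between the x axis of dipstick and the z axis of guide_tube, either way round below 0.1 rad and contact force between dipstick and guide_tube above 0.3 N and contact force between the fingers and dipstick above 0.5 N), for 0.1 s.
2. the dipstick is drawn out, its tip clear of the tube's mouth, still held (z of dipstick_tip in the frame of guide_tube above 0.005 m and contact force between the fingers and dipstick above 0.5 N), for 0.1 s.
3. the dipstick is held level over the drip tray, marked face up (contact force between the fingers and dipstick above 0.5 N and angle between dipstick's own z axis and vertical below 0.2 rad and height (world z) of each of dipstick_tip, dipstick above 0.09 m and x of dipstick_tip in the frame of drip_tray between -0.055 and 0.055 m and y of dipstick_tip in the frame of drip_tray between -0.08 and 0.08 m), for 0.2 s.
At the end, for the whole second after the job is handed in: Gripper still holding the dipstick, marked face up, level within 11 degrees, tip above the tray's outline, tip and collar over 90 mm above the bench, still (20 mm/s, 0.15 rad/s), touching nothing else; before that the collar was on the tube's mouth (2.5 mm, 0.1 rad) and the tip drawn out (all of step 3 and contact force between dipstick and power_pack below 0.05 N and contact force between dipstick and guide_tube below 0.05 N and contact force between dipstick and drip_tray below 0.05 N and linear speed of dipstick below 0.02 m/s and angular speed of dipstick below 0.15 rad/s and contact force between dipstick and valve_flange below 0.05 N and contact force between dipstick and grinding_disc below 0.05 N and contact force between dipstick and tape_roll below 0.05 N and contact force between dipstick and spray_can below 0.05 N and contact force between dipstick and hammer below 0.05 N and contact force between dipstick and wrench below 0.05 N and contact force between dipstick and brush below 0.05 N); the arm keeps its last pose, push and grip.
It fails at once if one of the other things on the bench is moved more than 30 mm (distance of any of valve_flange, grinding_disc, tape_roll, spray_can, hammer, wrench, brush from where it was at the start of the episode above 0.03 m).
It also fails if it takes over 58 s, if anything falls off the work surface, if the arm or the gripper's body presses on something with over 40 N, if the wrist force passes 120 N, or if a joint passes its speed limit or range.

ROBOT

A 7-joint arm with a two-finger parallel gripper is mounted at the origin on the work surface. World frame = base frame: x ahead of the robot, y to its left, z up, the work surface at z = 0. Lengths are in m, angles in rad, forces in N, time in s.
With the tool pointing down it reaches from about 0.4 to 0.85 m from the base axis. Payload 4.5 kg.
Tool frame: the origin (TCP) lies on the centre line of the jaws, within the pads' length; the fingertips stand 11 mm ahead of it and the grasp point (between the pads) lies 8 mm behind it; z points along the fingers, x is the direction in which the jaws open and shut, and the axes are right-handed (so a half turn about z gives the same grasp; the last joint's range is limited). The gripper opens to 88 mm and grips with 3 to 60 N. Pads are 18 mm wide; open, the fingers measure 123 mm over their backs; the gripper's body (75 mm by 187 mm) begins 45 mm behind the grasp point.
Start: joints at [-1.303, 0.689, -0.195, 1.565, 0.157, 0.902, -0.215], TCP at [0.145, 0.608, 0.25] pointing down, gripper open.
Joint ranges: [-3.01, 3.01], [-0.46, 2.08], [-1.47, 1.51], [0.13, 2.56], [-1, 4.14], [0.04, 2.09], [-2.66, 2.66]. Speed limits (rad/s): [2.57, 2.57, 3.14, 3.14, 3.14, 3.14, 3.14].

INTERFACE

Orientations are given as a unit quaternion [x, y, z, w].
In Python, from plant import r, vision, order, nets gives the robot as it stands.
- The arm moves only by the tool send_rows, never from a script. Its argument "series" is a list of rows, each an object with "delta_pos": the shift along the tool's x, y, z in cm, a list of three; "turn": the turn about the tool's z in degrees; "jaw": the closure, from 0 (fully open) to 1 (shut). In form: [{"delta_pos": [x, y, z], "turn": turn, "jaw": jaw}, ...]. A call has 1 to 8 rows; each row is the pose to reach, as a shift and turn from the pose commanded when the call began, along the tool's axes at that moment; what a row does not reach only later rows make up. A row lasts 1/12 s, in which the tool goes at most 41.7 mm and 7.16 degrees, less where a joint would pass 70% of its speed; a pose out of reach is approached as far as the arm can. A call with a gripper value outside its range is refused whole. The fingers move at their own pace and stop on an object; "force" is the grip in N (left out, the last holds). Time passes only in rows, so rows that repeat a pose let the fingers close. It gives the time, the measured TCP pose, the force and the opening at its end, in the units of the state.
- r.get_state(): the state, without advancing time (a new reading comes with each control period).
- vision.snapshot(name): name is "scene" or "top"; returns the picture (420x560x3 uint8, blue, green, red); there is no depth.
- vision.camera_params(name): a dict with "intrinsics" (3x3 intrinsics, pixels), "extrinsics" (4x4, takes a point from world to camera coordinates). Camera axes: x right, y down, z forward; pixel columns grow to the right and rows downward; lengths in m; the calibration is good to about 2 mm. A picture is of the moment at which its call begins. camera_params takes no time and is no camera call.
- order.finish_job(): hands the job in, once; it reports no verdict.
Trained networks look in the newest picture that a camera, given by its name, has taken for a name from the list of things; names that differ only in an ending like _2 or _b are one class to them, and where a whole thing is asked for, a point or a joint stands for the part that bears it (a point fixed in the world has none). Each returns a list of dicts, best first, with "score" (0 to 1); they miss things now and then, are a little off and sometimes report something else, mostly with a low value. They report only what shows in the picture. A call takes as long as a camera call. They do not tell look-alikes from the thing itself.
- nets.boxes_of(camera, label): "location" ([row, column] as shares, 0 to 1, of the picture: columns of its width, rows of its height, amid what is visible of it).
- nets.trace(camera, label): "region" (420x560 bool, what is visible of it) and "location" ([row, column] as shares, 0 to 1, of the picture: columns of its width, rows of its height, amid what is visible of it).
The state is a dict: "clock": time; "q": joint angles; "qd": joint speeds; "joint_torque": joint torques, N m; "tool_pos": TCP position; "eef_rot": TCP orientation; "contact_force": force on the tool from outside, world axes, zero at the start; "moment": the same for the moment, N m; "opening": opening from 0.0 (shut) to 1.0 (fully open).
Only numpy, scipy, OpenCV 4.12 (cv2) and the standard library are available. Lean on these libraries where they do the work, as an engineer would, in place of code of your own. Each camera call takes 0.05 s, during which the arm holds its last target.

## Working session

There is one attempt and no reset: what is moved stays moved. The work goes in short steps, Python scripts to look and compute and a tool call to move; the robot and the scene stay as the last step left them, time stands still between calls to the robot, and variables do not carry over. Pictures are saved under pics/ and viewed, and the job is handed in when it is done.

Besides the shell and the picture viewer there is one more tool, called after "Call:" by a JSON object that holds its "api" and its "payload". send_rows: Moves the arm, as the interface text tells. Its arguments: {"type":"object","properties":{"series":{"type":"array"},"force":{"type":"number"}},"required":["series"]}

```bash
ls; mkdir -p pics; python3 - <<'E'
from plant import r, vision, order, nets
import cv2
s=r.get_state(); print(s)
for n in("scene","top"):
    cv2.imwrite(f"pics/{n}0.png",vision.snapshot(n)); p=vision.camera_params(n);print(p)
    for l in ("dipstick","guide_tube","drip_tray","power_pack"):
        print(n,l,[(d['score'],d['location'][0]*420,d['location'][1]*560) for d in nets.boxes_of(n,l)])
E
```

```text
pics
{'clock': 0.0, 'q': array([-1.30320826,  0.68999527, -0.19447291,  1.56636108,  0.15735362,
        0.90253846, -0.21510204]), 'qd': array([ 0.00134225,  0.00089313,  0.00102217,  0.00325215,  0.00199594,
       -0.00050288, -0.0003158 ]), 'joint_torque': array([-7.86244509e-04, -5.27566731e+01, -1.26719546e+00, -1.53433156e+01,
       -5.26569388e-02,  6.45790278e-03,  1.75086702e-04]), 'tool_pos': array([0.14472798, 0.60736101, 0.24889743]), 'eef_rot': array([ 7.84722686e-01,  6.19846268e-01, -6.78588629e-04,  6.70537856e-04]), 'contact_force': array([ 0.26902067, -0.51349148, -0.32308022]), 'moment': array([0.01964886, 0.02410038, 0.0004125 ]), 'opening': 1.0000332353136319}
{'intrinsics': array([[403.73150738,   0.        , 274.5179806 ],
       [  0.        , 403.73150738, 207.43413042],
       [  0.        ,   0.        ,   1.        ]]), 'extrinsics': array([[ 0.55572481,  0.83126782, -0.01279665, -0.24756674],
       [ 0.56545055, -0.38921302, -0.72717185, -0.20185289],
       [-0.60945518,  0.39687157, -0.68633617,  1.70515689],
       [ 0.        ,  0.        ,  0.    
[... 288 characters left out ...]
     , 277.01710322],
       [  0.        , 397.13010234, 205.00073142],
       [  0.        ,   0.        ,   1.        ]]), 'extrinsics': array([[ 0.01074819, -0.99993142,  0.00465168, -0.0575866 ],
       [-0.97446971, -0.01151759, -0.22422341,  0.52397181],
       [ 0.22426161, -0.00212293, -0.97452667,  1.15513307],
       [ 0.        ,  0.        ,  0.        ,  1.        ]])}
top dipstick [(0.66, 264.6, 440.72), (0.64, 224.91, 371.78400000000005), (0.51, 162.792, 362.71200000000005)]
top guide_tube [(0.56, 225.28799999999998, 371.504)]
top drip_tray [(0.87, 208.10999999999999, 358.79200000000003), (0.55, 271.99199999999996, 161.504)]
top power_pack [(0.6, 116.71799999999999, 272.608)]
```

View pics/scene0.png

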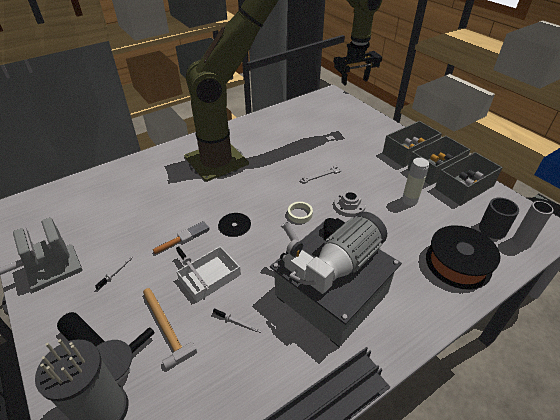

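View pics/top0.png

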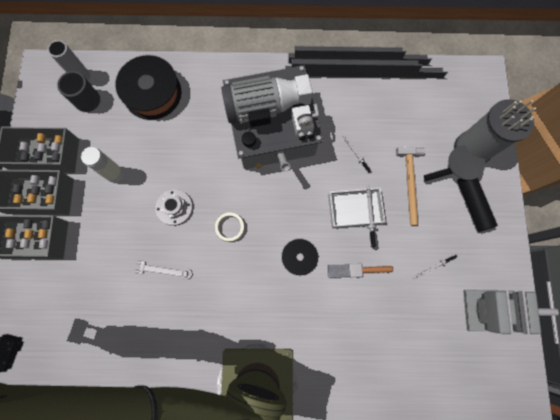

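The scene shows the tray at about (210,272) and the top view shows it at about (357,208). The dipstick lies across its right end in the top view, with its grip near (374,238). The two loose dipsticks are decoys. The tube is at about (295,168) in the top view. Next I'll measure these.

```bash
cat > h.py <<'E'
import numpy as np, cv2
from plant import r, vision, order, nets
P={n:vision.camera_params(n) for n in("scene","top")}
def proj(n,p):
    p=np.atleast_2d(p);E=P[n]['extrinsics'];c=p@E[:3,:3].T+E[:3,3];u=c@P[n]['intrinsics'].T
    return u[:,:2]/u[:,2:]
def back(n,uv,z):
    E=P[n]['extrinsics'];R=E[:3,:3];t=E[:3,3]
    d=R.T@np.linalg.solve(P[n]['intrinsics'],[uv[0],uv[1],1.]);o=-R.T@t
    return o+d*(z-o[2])/d[2]
E
python3 - <<'E'
from h import *
for n,(c,rr) in {"top":((300,130),(110,140)),"scene":((160,200),(150,120))}.items():
    im=vision.snapshot(n)
    for l in ("dipstick","drip_tray","guide_tube","power_pack"):
        for d in nets.trace(n,l):
            ys,xs=np.nonzero(d['region']);
            if len(xs)==0: continue
            rect=cv2.minAreaRect(np.c_[xs,ys].astype(np.float32))
            print(n,l,d['score'],len(xs),np.round(cv2.boxPoints(rect),1).tolist())
    if n=="top": a=im[170:270,310:410]; b=im[120:220,230:330]
    else: a=im[230:330,155:255]; b=im[200:300,260:360]
    f=lambda k:cv2.resize(k,(400,400),interpolation=cv2.INTER_CUBIC)
    cv2.imwrite(f"pics/z_{n}.png",np.hstack([f(a),f(b)]))
E
```

```text
top dipstick 0.67 138 [[412.6000061035156, 272.70001220703125], [455.0, 253.6999969482422], [457.5, 259.3999938964844], [415.20001220703125, 278.3999938964844]]
top dipstick 0.64 269 [[367.0, 247.0], [367.0, 187.0], [376.0, 187.0], [376.0, 247.0]]
top drip_tray 0.64 1867 [[328.0, 192.1999969482422], [382.0, 187.3000030517578], [385.3999938964844, 223.89999389648438], [331.29998779296875, 228.8000030517578]]
top guide_tube 0.72 1054 [[282.0, 239.0], [318.0, 239.0], [318.0, 275.0], [282.0, 275.0]]
top guide_tube 0.46 190 [[274.29998779296875, 153.39999389648438], [283.6000061035156, 149.5], [291.70001220703125, 169.0], [282.5, 172.89999389648438]]
top power_pack 0.96 7977 [[219.5, 80.19999694824219], [310.29998779296875, 64.0999984741211], [328.0, 163.6999969482422], [237.1999969482422, 179.8000030517578]]
top power_pack 0.24 1121 [[275.20001220703125, 264.6000061035156], [291.3999938964844, 232.1999969482422], [325.3999938964844, 249.1999969482422], [309.20001220703125, 281.6000061035156]]
scene dipstick 0.74 192 [[172.8000030517578, 250.8000030517578], [178.1999969482422, 245.8999938
[... 265 characters left out ...]
ick 0.58 177 [[93.9000015258789, 285.70001220703125], [127.19999694824219, 254.89999389648438], [131.10000610351562, 259.20001220703125], [97.80000305175781, 290.0]]
scene drip_tray 0.49 208 [[173.3000030517578, 252.3000030517578], [179.10000610351562, 247.0], [212.10000610351562, 283.3999938964844], [206.1999969482422, 288.70001220703125]]
scene guide_tube 0.6 149 [[280.3999938964844, 224.89999389648438], [287.79998779296875, 220.89999389648438], [297.5, 238.6999969482422], [290.0, 242.8000030517578]]
scene power_pack 0.84 10777 [[244.1999969482422, 269.29998779296875], [323.8999938964844, 173.39999389648438], [419.8999938964844, 253.10000610351562], [340.29998779296875, 349.1000061035156]]
```

View pics/z_top.png

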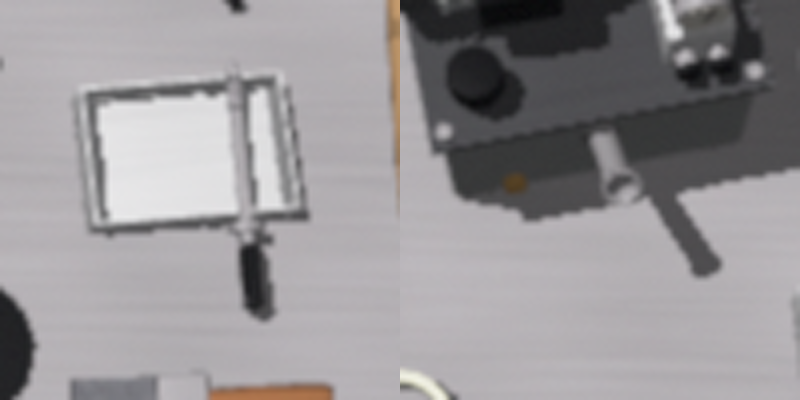

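View pics/z_scene.png

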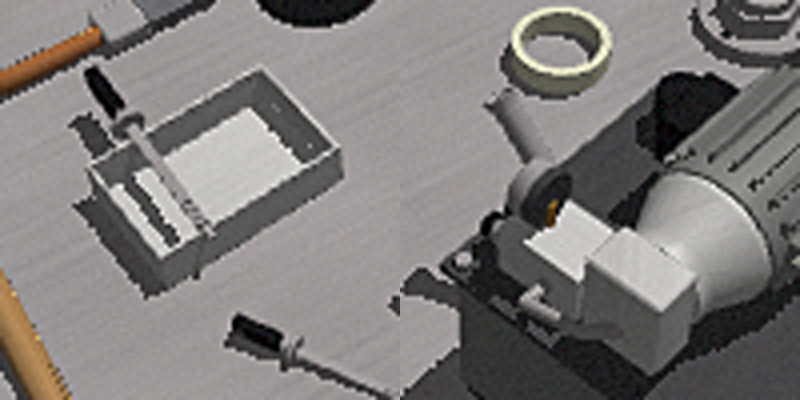

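```bash
python3 - <<'E'
from h import *
from scipy.optimize import least_squares
# dipstick
obs=[("top",130,0,(368.4,187.1)),("top",-66,.0,(375.2,247.8)),("top",0,0,(372,228)),
("scene",130,0,(206.6,287.6)),("scene",-66,0.0,(177.1,247.1)),("scene",0,0,(185.9,260.2))]
def dp(p,s): return np.array([p[0]+s/1000*np.cos(p[2]),p[1]+s/1000*np.sin(p[2]),.042])
f=lambda p,n=None:np.concatenate([proj(o[0],dp(p,o[1]))[0]-o[3] for o in obs if n in(None,o[0])])
for n in(None,"top","scene"):
    s=least_squares(lambda p:f(p,n),[.45,-.25,0]);print("dip",n,s.x,np.round(s.fun,1))
# tray rim corners at z=.04, (TL,TR,BR,BL) in top
c=lambda x,y:(310+(x+.5)/4-.5,170+(y+.5)/4-.5)
tc=[c(76,90),c(282,72),c(308,215),c(93,231)]
d=lambda x,y:(155+(x+.5)/4-.5,230+(y+.5)/4-.5)
sc=[d(342,152),d(163,255),d(90,168),d(262,68)]  # TL(far,left y+),TR,BR,BL
for a,b in zip(tc,sc): print(back("top",a,.04)[:2],back("scene",b,.04)[:2])
# tube
m=back("top",(285.4,165.8),.175);print("mouth top",m, "scene proj of it",proj("scene",m))
print(back("scene",(283.5,224),.175))
# tank front lower lid corners from top at z=.15 : lid
b=lambda x,y:(230+(x-400+.5)/4-.5,120+(y+.5)/4-.5)
for q in [(433,153),(772,88)]: print("lid",back("top",b(*q),.15))
E
```

```text
dip None [ 0.4626913  -0.34416297  0.05131974] [-0.2 -0.9 -1.1  0.7  0.1 -1.  -0.2 -0.2 -1.1 -0.  -0.3 -0.4]
dip top [ 0.46161447 -0.34559264  0.06298854] [-0.2 -0.5 -0.3  1.1  0.6 -0.6]
dip scene [ 0.46431261 -0.34277567  0.03942215] [-0.   0.2 -0.3 -0.   0.3 -0.2]
[ 0.57243582 -0.21305024] [ 0.58376198 -0.21841351]
[ 0.58901378 -0.37538742] [ 0.59182723 -0.37289539]
[ 0.4750133  -0.39000971] [ 0.48882766 -0.38448879]
[ 0.46061253 -0.22405241] [ 0.47383207 -0.22872943]
mouth top [ 0.61195851 -0.07388385  0.175     ] scene proj of it [[284.36822929 223.02709516]]
[ 0.61379074 -0.07824479  0.175     ]
lid [0.64283632 0.06366558 0.15      ]
lid [ 0.6962156  -0.18326614  0.15      ]
```

```bash
cat >> h.py <<'E'
from scipy.spatial.transform import Rotation as Ro
def delta(target,yaw=None):
    """tool-frame cm shift and tool-z turn (deg) from measured pose; yaw=world yaw of tool x (deg)"""
    s=r.get_state();R=Ro.from_quat(s['eef_rot']).as_matrix()
    d=R.T@(np.array(target)-s['tool_pos'])*100
    cur=np.degrees(np.arctan2(R[1,0],R[0,0]))
    t=0 if yaw is None else -((yaw-cur+180)%360-180)
    return np.round(d,2),round(t,1),round(cur,1)
E
python3 - <<'E'
from h import *
for n,px in {"brush l":(330,270),"brush r":(393,269),"brush top":(360,262),"disc":(300,257),"tape":(230,227)}.items(): print(n,back("top",px,.01))
print("can",back("top",(95,158),.18))
for t in [(.35,.40,.26),(.47,.15,.26),(.48,-.15,.26),(.422,-.346,.2)]: print(t,delta(t,-87))
E
```

```text
brush l [ 0.33296202 -0.21681105  0.01      ]
brush r [ 0.33814881 -0.4108495   0.01      ]
brush top [ 0.35842396 -0.30997869  0.01      ]
disc [ 0.37173137 -0.12467947  0.01      ]
tape [0.46326549 0.09532681 0.01      ]
can [0.62674893 0.46302483 0.18      ]
(0.35, 0.4, 0.26) (array([-15.48,  24.78,  -1.03]), np.float64(163.6), np.float64(76.6))
(0.47, 0.15, 0.26) (array([-37.02,  42.25,  -1.03]), np.float64(163.6), np.float64(76.6))
(0.48, -0.15, 0.26) (array([-65.97,  50.17,  -1.03]), np.float64(163.6), np.float64(76.6))
(0.422, -0.346, 0.2) (array([-86.38,  49.07,   4.97]), np.float64(163.6), np.float64(76.6))
```

Call:
{"api": "send_rows", "payload": {"series": [{"delta_pos": [-2, 3, 0], "turn": 7, "jaw": 0}, {"delta_pos": [-4, 6.2, -0.5], "turn": 14, "jaw": 0}, {"delta_pos": [-6, 9.3, -1], "turn": 21, "jaw": 0}, {"delta_pos": [-8, 12.4, -1], "turn": 28, "jaw": 0.2}, {"delta_pos": [-10, 15.5, -1], "turn": 35, "jaw": 0.3}, {"delta_pos": [-12, 18.6, -1], "turn": 42, "jaw": 0.4}, {"delta_pos": [-13.5, 21.7, -1], "turn": 49, "jaw": 0.45}, {"delta_pos": [-15.5, 24.8, -1], "turn": 56, "jaw": 0.45}]}}

```text
clock: 1.67
tool_pos: [0.3513, 0.3993, 0.2601]
eef_rot: [0.984, 0.176, 0.0, -0.001]
contact_force: [0.7, 0.8, 0.4]
opening: 0.65
```

```bash
python3 - <<'E'
from h import *
for t in [(.47,.15,.26),(.48,-.15,.26)]: print(t,delta(t,-87))
print(r.get_state()['q'])
E
```

```text
(0.47, 0.15, 0.26) (array([ 2.48e+00,  2.75e+01, -2.00e-02]), np.float64(107.3), np.float64(20.3))
(0.48, -0.15, 0.26) (array([-6.99, 55.99, -0.07]), np.float64(107.3), np.float64(20.3))
[-0.97178098  0.55070499  0.05751095  1.84370012 -0.04492715  0.74675534
 -0.53551683]
```

Call:
{"api": "send_rows", "payload": {"series": [{"delta_pos": [0.3, 3.4, 0], "turn": 7, "jaw": 0.45}, {"delta_pos": [0.6, 6.9, 0], "turn": 14, "jaw": 0.45}, {"delta_pos": [0.9, 10.3, 0], "turn": 21, "jaw": 0.45}, {"delta_pos": [1.2, 13.7, 0], "turn": 28, "jaw": 0.45}, {"delta_pos": [1.5, 17.2, 0], "turn": 35, "jaw": 0.45}, {"delta_pos": [1.9, 20.6, 0], "turn": 42, "jaw": 0.45}, {"delta_pos": [2.2, 24, 0], "turn": 49, "jaw": 0.45}, {"delta_pos": [2.5, 27.5, 0], "turn": 56, "jaw": 0.45}]}}

```text
clock: 2.33
tool_pos: [0.4709, 0.15, 0.26]
eef_rot: [0.952, -0.307, 0.0, -0.0]
contact_force: [0.6, 0.4, -0.4]
opening: 0.553
```

```bash
python3 - <<'E'
from h import *
for t in [(.48,-.15,.26)]: print(t,delta(t,-87))
print(r.get_state()['q'])
E
```

```text
(0.48, -0.15, 0.26) (array([ 1.825e+01,  2.383e+01, -2.000e-02]), np.float64(51.3), np.float64(-35.7))
[-0.60417824  0.5234902   0.31648901  1.95596255 -0.24534779  0.69806558
 -0.76147153]
```

Call:
{"api": "send_rows", "payload": {"series": [{"delta_pos": [2.3, 3, 0], "turn": 7, "jaw": 0.45}, {"delta_pos": [4.6, 6, 0], "turn": 14, "jaw": 0.45}, {"delta_pos": [6.9, 9, 0], "turn": 21, "jaw": 0.45}, {"delta_pos": [9.2, 12, 0], "turn": 28, "jaw": 0.45}, {"delta_pos": [11.4, 14.9, 0], "turn": 35, "jaw": 0.45}, {"delta_pos": [13.7, 17.9, 0], "turn": 42, "jaw": 0.45}, {"delta_pos": [16, 20.9, 0], "turn": 48, "jaw": 0.45}, {"delta_pos": [18.2, 23.8, 0], "turn": 51.3, "jaw": 0.45}]}}

```text
clock: 3.0
tool_pos: [0.4808, -0.1501, 0.2599]
eef_rot: [0.726, -0.688, 0.0, -0.0]
contact_force: [0.2, 0.1, -0.1]
opening: 0.551
```

```bash
python3 - <<'E'
from h import *
for t in [(.422,-.346,.12)]: print(t,delta(t,-87))
print(r.get_state()['q'])
E
```

```text
(0.422, -0.346, 0.12) (array([19.25,  6.92, 13.99]), np.float64(0.0), np.float64(-87.0))
[-0.12053224  0.57135877  0.53638774  1.93608391 -0.42006305  0.74511663
 -0.85755662]
```

Call:
{"api": "send_rows", "payload": {"series": [{"delta_pos": [3.2, 1.1, 1], "turn": 0, "jaw": 0.45}, {"delta_pos": [6.4, 2.3, 3], "turn": 0, "jaw": 0.45}, {"delta_pos": [9.6, 3.5, 5], "turn": 0, "jaw": 0.45}, {"delta_pos": [12.8, 4.6, 8], "turn": 0, "jaw": 0.45}, {"delta_pos": [16, 5.8, 11], "turn": 0, "jaw": 0.45}, {"delta_pos": [19.2, 6.9, 13], "turn": 0, "jaw": 0.45}, {"delta_pos": [19.2, 6.9, 14], "turn": 0, "jaw": 0.45}, {"delta_pos": [19.2, 6.9, 14], "turn": 0, "jaw": 0.45}]}}

```text
clock: 3.67
tool_pos: [0.4205, -0.3458, 0.1174]
eef_rot: [0.725, -0.688, -0.002, 0.001]
contact_force: [-0.2, 0.8, 0.1]
opening: 0.543
```

```bash
python3 - <<'E'
from h import *
print(r.get_state()['q'])
for n in("top","scene"):
    im=vision.snapshot(n)
    f=lambda k:cv2.resize(k,(400,400),interpolation=cv2.INTER_CUBIC)
    a=im[170:270,310:410] if n=="top" else im[210:310,130:230]
    cv2.imwrite(f"pics/g_{n}.png",f(a))
    G=globals();G.setdefault('L',[]).append(f(a))
cv2.imwrite("pics/g1.png",np.hstack(L))
print(delta((.422,-.345,.034)))
E
```

```text
[ 0.41874179  0.81558411  0.31571998  1.93127723 -0.51176834  0.47734028
 -0.41557232]
(array([0.23, 0.15, 8.56]), 0, np.float64(-86.7))
```

View pics/g1.png

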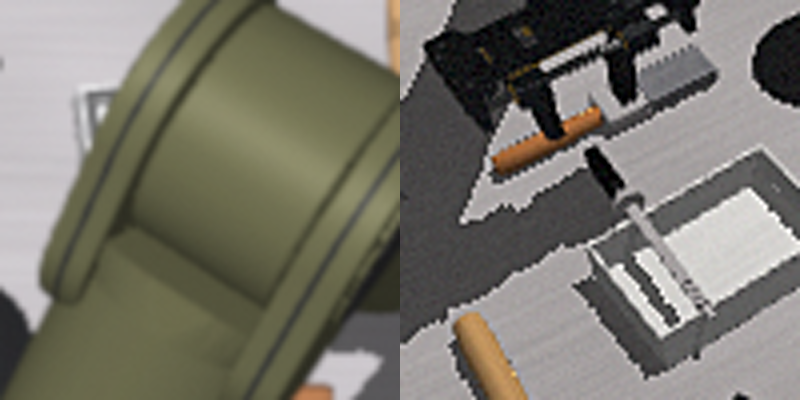

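The top view is blocked by the arm. In the scene view the fingers straddle the grip at about (180,252), so I'll descend.

Call:
{"api": "send_rows", "payload": {"series": [{"delta_pos": [0, 0, 2], "turn": 0, "jaw": 0.45}, {"delta_pos": [0.1, 0, 4], "turn": 0, "jaw": 0.45}, {"delta_pos": [0.1, 0, 6], "turn": 0, "jaw": 0.45}, {"delta_pos": [0.1, 0, 7.5], "turn": 0, "jaw": 0.45}, {"delta_pos": [0.1, 0, 8.3], "turn": 0, "jaw": 0.45}, {"delta_pos": [0.1, 0, 8.4], "turn": 0, "jaw": 0.45}, {"delta_pos": [0.1, 0, 8.4], "turn": 0, "jaw": 0.45}]}}

```text
clock: 4.35
tool_pos: [0.4241, -0.344, 0.0364]
eef_rot: [0.728, -0.686, 0.0, -0.0]
contact_force: [-0.8, -0.8, -0.5]
opening: 0.55
```

```bash
python3 - <<'E'
from h import *
im=vision.snapshot("scene")
cv2.imwrite("pics/g2.png",cv2.resize(im[210:310,130:230],(600,600),interpolation=cv2.INTER_CUBIC))
print(r.get_state()['tool_pos'],proj("scene",[(.422,-.346,.042)]))
E
```

```text
[ 0.42411991 -0.34455928  0.03676838] [[179.64782954 251.81095213]]
```

View pics/g2.png

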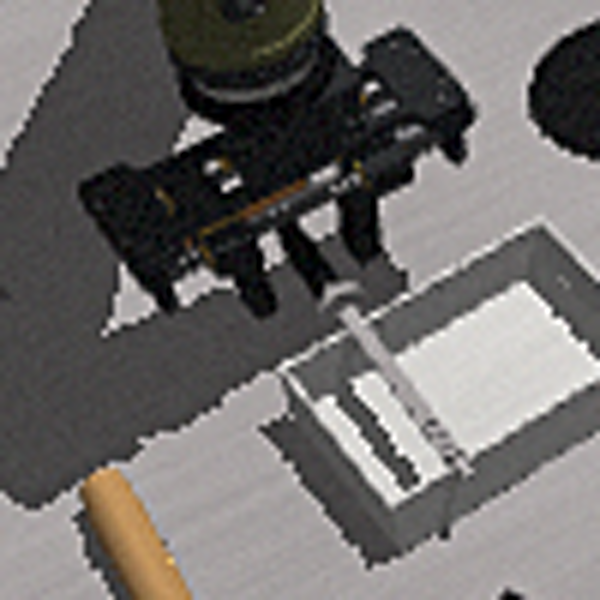

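The fingers straddle the black grip at about (182,254). Now I'll close lightly.

Call:
{"api": "send_rows", "payload": {"series": [{"delta_pos": [0, 0.2, 0.2], "turn": 0, "jaw": 0.7}, {"delta_pos": [0, 0.2, 0.2], "turn": 0, "jaw": 0.8}, {"delta_pos": [0, 0.2, 0.2], "turn": 0, "jaw": 0.9}, {"delta_pos": [0, 0.2, 0.2], "turn": 0, "jaw": 1}, {"delta_pos": [0, 0.2, 0.2], "turn": 0, "jaw": 1}, {"delta_pos": [0, 0.2, 0.2], "turn": 0, "jaw": 1}, {"delta_pos": [0, 0.2, 0.2], "turn": 0, "jaw": 1}, {"delta_pos": [0, 0.2, 0.2], "turn": 0, "jaw": 1}], "force": 4}}

```text
clock: 5.07
tool_pos: [0.4211, -0.3451, 0.0337]
eef_rot: [0.727, -0.686, 0.0, -0.0]
contact_force: [0.2, -0.7, 0.6]
opening: 0.139
```

Call:
{"api": "send_rows", "payload": {"series": [{"delta_pos": [0, 0, -0.7], "turn": 0, "jaw": 1}, {"delta_pos": [0, -0.1, -1.4], "turn": 0, "jaw": 1}, {"delta_pos": [0, -0.2, -2.1], "turn": 0, "jaw": 1}, {"delta_pos": [0, -0.3, -2.8], "turn": 0, "jaw": 1}, {"delta_pos": [0, -0.4, -3.5], "turn": 0, "jaw": 1}, {"delta_pos": [0, -0.5, -4.2], "turn": 0, "jaw": 1}, {"delta_pos": [0, -0.5, -4.2], "turn": 0, "jaw": 1}]}}

```text
clock: 5.65
tool_pos: [0.4271, -0.3452, 0.0773]
eef_rot: [0.727, -0.686, 0.001, -0.0]
contact_force: [0.4, -0.1, -1.1]
opening: 0.135
```

```bash
python3 - <<'E'
from h import *
im=vision.snapshot("scene")
cv2.imwrite("pics/g3.png",cv2.resize(im[200:300,130:230],(600,600),interpolation=cv2.INTER_CUBIC))
im=vision.snapshot("top")
cv2.imwrite("pics/t3.png",im)
print(r.get_state())
E
```

```text
{'clock': 5.75, 'q': array([ 0.44512564,  0.88289969,  0.2589088 ,  1.93637064, -0.54693175,
        0.3902286 , -0.38847996]), 'qd': array([ 0.0079804 ,  0.01199019, -0.00572274,  0.00523943, -0.00037237,
       -0.0051204 ,  0.00094413]), 'joint_torque': array([-2.41440765e-03, -5.16423905e+01,  5.29385716e+00, -6.40239626e+00,
        4.68021131e-02,  9.09764366e-02,  1.07903915e-02]), 'tool_pos': array([ 0.4265388 , -0.34482459,  0.07612084]), 'eef_rot': array([ 7.27299033e-01, -6.86320478e-01,  5.55961875e-04, -9.80256715e-05]), 'contact_force': array([ 0.5846503 , -1.06282984, -0.8427768 ]), 'moment': array([-0.02268533,  0.0419727 , -0.03050161]), 'opening': 0.13665300915598202}
```

View pics/g3.png

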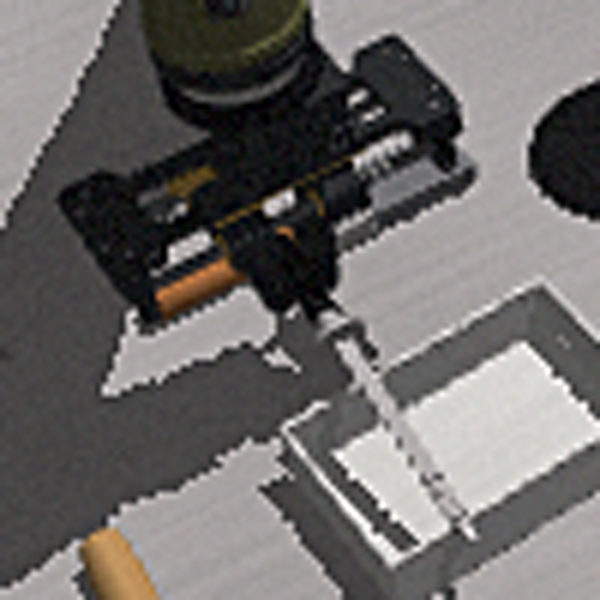

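```bash
cat >> h.py <<'E'
def stick(pitch,yaw=None,n="scene",gz=0.008):
    s=r.get_state();R=Ro.from_quat(s['eef_rot']).as_matrix()
    g=s['tool_pos']-gz*R[:,2]; f=-R[:,1].copy();f[2]=0;f/=np.linalg.norm(f)
    a=np.cos(np.radians(pitch))*f-np.sin(np.radians(pitch))*np.array([0,0,1.])
    return proj(n,[g+.041*a,g+.171*a]), g+.171*a
E
python3 - <<'E'
from h import *
for p in(0,5,10,15,20): print(p,*[np.round(x,3).tolist() for x in stick(p)])
E
```

```text
0 [[184.489, 251.733], [206.039, 279.386]] [0.597, -0.335, 0.084]
5 [[184.66, 252.467], [206.595, 282.375]] [0.597, -0.335, 0.069]
10 [[184.78, 253.13], [206.91, 284.993]] [0.595, -0.335, 0.054]
15 [[184.849, 253.717], [206.988, 287.228]] [0.591, -0.335, 0.04]
20 [[184.867, 254.225], [206.837, 289.072]] [0.587, -0.336, 0.026]
```

Call:
{"api": "send_rows", "payload": {"series": [{"delta_pos": [0, -0.3, -1.0], "turn": 0, "jaw": 1}, {"delta_pos": [0, -0.6, -1.9], "turn": 0, "jaw": 1}, {"delta_pos": [0, -1.1, -2.9], "turn": 0, "jaw": 1}, {"delta_pos": [0, -1.6, -3.9], "turn": 0, "jaw": 1}, {"delta_pos": [0, -2.2, -4.8], "turn": 0, "jaw": 1}, {"delta_pos": [0, -2.7, -5.6], "turn": 0, "jaw": 1}, {"delta_pos": [0, -3.2, -6.3], "turn": 0, "jaw": 1}, {"delta_pos": [0, -3.2, -6.3], "turn": 0, "jaw": 1}]}}

```text
clock: 6.42
tool_pos: [0.4599, -0.3431, 0.1399]
eef_rot: [0.728, -0.686, 0.001, -0.0]
contact_force: [1.2, 0.1, -1.4]
opening: 0.134
```

```bash
cat > look.py <<'E'
from h import *
import sys
nm=sys.argv[1]; x0,y0,w=map(int,sys.argv[2:5])
im=vision.snapshot("scene")
cv2.imwrite(f"pics/{nm}.png",cv2.resize(im[y0:y0+w,x0:x0+w],(600,600),interpolation=cv2.INTER_CUBIC))
s=r.get_state();print(s['tool_pos'],s['contact_force'],s['opening'])
for p in(20,30,35,40,45,50,60,90):
    a,t=stick(p); print(p,np.round((a-[x0,y0])*600/w).tolist(),np.round(t,3).tolist())
E
python3 look.py g4 140 190 100
```

```text
[ 0.45897897 -0.34292314  0.13916637] [ 0.50784146  0.69224633 -0.74773085] 0.1401469962511457
20 [[279.0, 342.0], [419.0, 561.0]] [0.619, -0.333, 0.089]
30 [[279.0, 347.0], [413.0, 577.0]] [0.607, -0.334, 0.062]
35 [[278.0, 349.0], [407.0, 582.0]] [0.599, -0.335, 0.049]
40 [[277.0, 350.0], [401.0, 584.0]] [0.59, -0.335, 0.037]
45 [[275.0, 350.0], [394.0, 584.0]] [0.58, -0.336, 0.026]
50 [[273.0, 350.0], [385.0, 581.0]] [0.569, -0.336, 0.016]
60 [[269.0, 349.0], [366.0, 570.0]] [0.544, -0.338, -0.001]
90 [[252.0, 331.0], [293.0, 491.0]] [0.459, -0.343, -0.024]
```

View pics/g4.png

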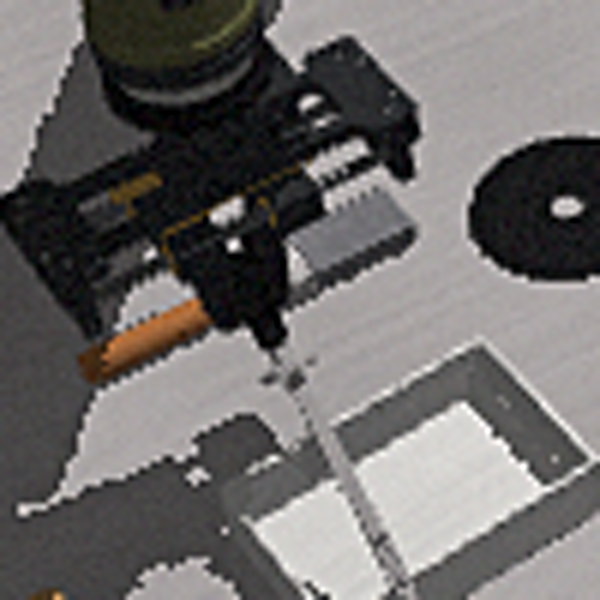

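```bash
python3 look.py g5 140 210 100
```

```text
[ 0.45824981 -0.34281159  0.13865903] [-0.04535205  0.22434649 -1.30739874] 0.13592520089807394
20 [[279.0, 222.0], [419.0, 440.0]] [0.619, -0.333, 0.088]
30 [[278.0, 227.0], [412.0, 457.0]] [0.606, -0.334, 0.061]
35 [[278.0, 228.0], [407.0, 462.0]] [0.598, -0.335, 0.049]
40 [[276.0, 230.0], [401.0, 464.0]] [0.589, -0.335, 0.037]
45 [[275.0, 230.0], [393.0, 463.0]] [0.579, -0.336, 0.026]
50 [[273.0, 230.0], [385.0, 461.0]] [0.568, -0.336, 0.016]
60 [[269.0, 228.0], [365.0, 449.0]] [0.544, -0.338, -0.001]
90 [[251.0, 211.0], [292.0, 371.0]] [0.458, -0.343, -0.024]
```

View pics/g5.png

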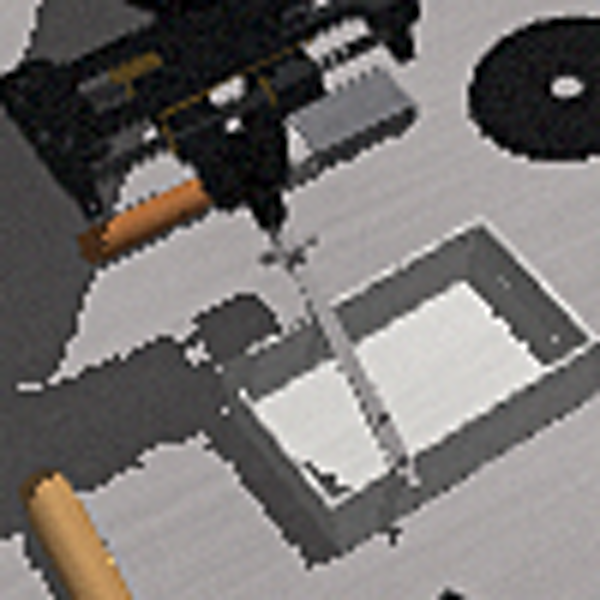

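The stick pivots in the light grip and is now about 37° nose-down, with about 1 cm of slip along its axis. I'll tighten and lift clear, then measure it and the tube again.

Call:
{"api": "send_rows", "payload": {"series": [{"delta_pos": [0, 0, 0], "turn": 0, "jaw": 1}, {"delta_pos": [0, 0, 0], "turn": 0, "jaw": 1}, {"delta_pos": [0, 0, -2], "turn": 0, "jaw": 1}, {"delta_pos": [0, 0, -5], "turn": 0, "jaw": 1}, {"delta_pos": [0, 0, -8], "turn": 0, "jaw": 1}, {"delta_pos": [0, 0, -11], "turn": 0, "jaw": 1}, {"delta_pos": [0, 0, -13], "turn": 0, "jaw": 1}, {"delta_pos": [0, 0, -13], "turn": 0, "jaw": 1}], "force": 30}}

```text
clock: 7.18
tool_pos: [0.4588, -0.3448, 0.2724]
eef_rot: [0.727, -0.687, 0.003, -0.0]
contact_force: [0.6, -0.2, 0.2]
opening: 0.131
```

```bash
python3 look.py g6 140 170 100; python3 - <<'E'
from h import *
im=vision.snapshot("top"); cv2.imwrite("pics/t6.png",cv2.resize(im[40:240,210:410],(800,800))[0:600])
im=cv2.imread("pics/top0.png")
cv2.imwrite("pics/pack.png",cv2.resize(im[55:185,205:335],(600,600),interpolation=cv2.INTER_CUBIC))
E
```

```text
[ 0.45811964 -0.34375628  0.27007687] [-0.23877747  0.18517838 -1.59571496] 0.13165448316115322
20 [[229.0, 269.0], [379.0, 499.0]] [0.619, -0.335, 0.22]
30 [[229.0, 275.0], [373.0, 522.0]] [0.606, -0.335, 0.193]
35 [[228.0, 278.0], [368.0, 529.0]] [0.598, -0.336, 0.18]
40 [[227.0, 280.0], [361.0, 533.0]] [0.589, -0.336, 0.168]
45 [[226.0, 281.0], [354.0, 535.0]] [0.579, -0.337, 0.157]
50 [[224.0, 281.0], [345.0, 534.0]] [0.568, -0.337, 0.147]
60 [[220.0, 281.0], [325.0, 525.0]] [0.543, -0.339, 0.13]
90 [[201.0, 265.0], [249.0, 450.0]] [0.458, -0.344, 0.107]
```

View pics/g6.png

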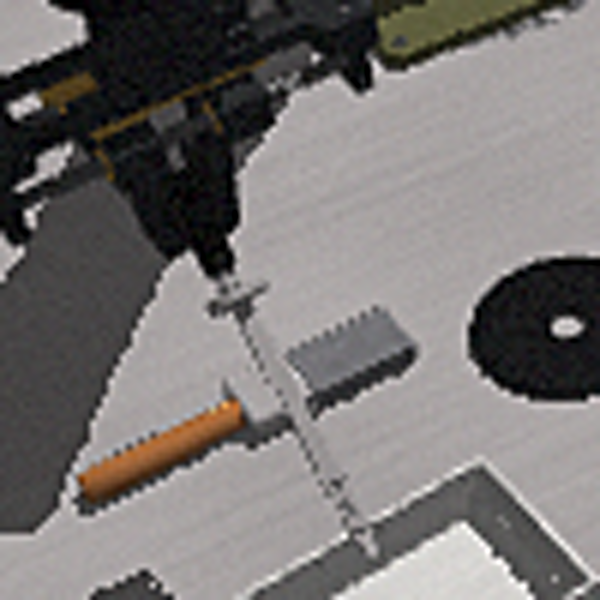

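View pics/t6.png

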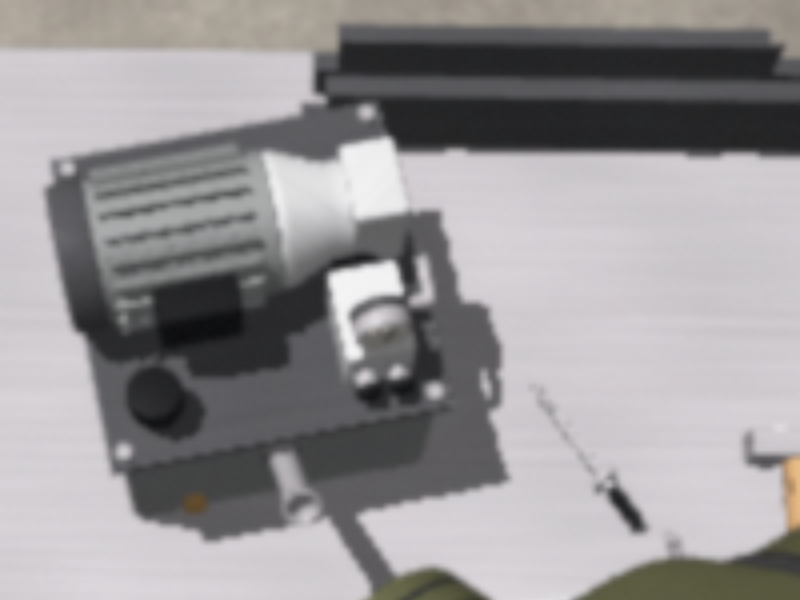

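View pics/pack.png

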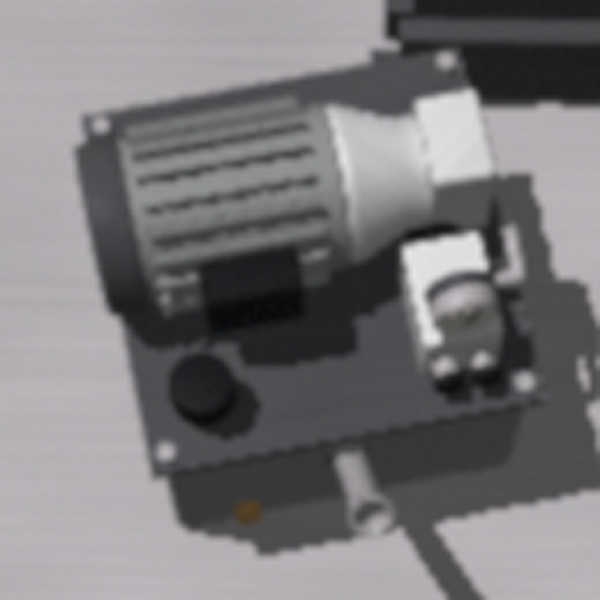

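```bash
python3 - <<'E'
from h import *
k=130/600
B=[back("top",(205+x*k-.4,55+y*k-.4),.152)[:2] for x,y in [(101,125),(447,60),(527,381),(167,452)]]
for b in B: print(b)
def ang(v): return np.degrees(np.arctan2(v[1],v[0]))
print("yaw", ang(B[0]-B[3]),ang(B[1]-B[2]),ang(B[0]-B[1])-90,ang(B[3]-B[2])-90, [np.linalg.norm(B[i]-B[i-1]) for i in range(4)])
c=np.mean(B,0);print("centre",c)
for yd in (12,12.5,13):
    y=np.radians(yd);x=np.array([np.cos(y),np.sin(y)]);o=c-.12*x;print(yd,"front",o,"mouth",o-.071*x)
m=back("top",(205+372*k-.4,55+515*k-.4),.175);print(m)
E
```

```text
[0.88557399 0.10602752]
[ 0.93634609 -0.12171354]
[ 0.70926583 -0.17194175]
[0.6586043  0.05554645]
yaw 12.539238325482234 12.472515223180775 12.567875743453698 12.554869572187144 [np.float64(0.2325157581240161), np.float64(0.23333194717087247), np.float64(0.23256895618431153), np.float64(0.2330610914143909)]
centre [ 0.79744755 -0.03302033]
12 front [ 0.68006984 -0.05796973] mouth [ 0.61062136 -0.07273146]
12.5 front [ 0.68029203 -0.05899308] mouth [ 0.61097501 -0.07436029]
13 front [ 0.68052314 -0.06001445] mouth [ 0.61134287 -0.07598598]
[ 0.61081468 -0.07332575  0.175     ]
```

```bash
cat >> h.py <<'E'
YAW=np.radians(12.53);M=np.array([.611,-.074,.175])
F=np.array([np.cos(YAW),np.sin(YAW),0]);Z=np.array([0,0,1.])
def tcp_for(d,pitch,L=.1815,gz=.008,m=M):
    """tip at depth d in tube (neg=outside), stick pitch deg -> TCP target (tool down)"""
    a45=(F-Z)/np.sqrt(2); p=np.radians(pitch); a=np.cos(p)*F-np.sin(p)*Z
    if d<=0: tip=m+d*a45; g=tip-L*a
    else: g=m+d*a45*0-(L-d)*a
    return g-np.array([0,0,gz])
E
python3 - <<'E'
from h import *
t=tcp_for(-.04,39);print(t,delta(t,np.degrees(YAW)-90),r.get_state()['q'])
E
```

```text
[ 0.4456969  -0.11073763  0.30950592] (array([-23.23,  -0.15,  -4.1 ]), np.float64(-9.2), np.float64(-86.7)) [ 0.27456356  0.64172681  0.50020537  1.72937943 -0.38536424  0.87008932
 -0.57016708]
```

Call:
{"api": "send_rows", "payload": {"series": [{"delta_pos": [-3, 0, -1], "turn": -1, "jaw": 1}, {"delta_pos": [-6, 0, -2], "turn": -2, "jaw": 1}, {"delta_pos": [-10, 0, -3], "turn": -4, "jaw": 1}, {"delta_pos": [-14, 0, -4.1], "turn": -6, "jaw": 1}, {"delta_pos": [-18, 0, -4.1], "turn": -8, "jaw": 1}, {"delta_pos": [-21, -0.1, -4.1], "turn": -9.2, "jaw": 1}, {"delta_pos": [-23.2, -0.1, -4.1], "turn": -9.2, "jaw": 1}, {"delta_pos": [-23.2, -0.1, -4.1], "turn": -9.2, "jaw": 1}]}}

```text
clock: 7.95
tool_pos: [0.4441, -0.1053, 0.3075]
eef_rot: [0.782, -0.623, -0.004, 0.0]
contact_force: [-0.2, 1.2, -2.3]
opening: 0.135
```

```bash
python3 look.py g7 230 160 100;python3 - <<'E'
from h import *
im=vision.snapshot("top"); cv2.imwrite("pics/t7.png",cv2.resize(im[120:220,240:340],(600,600),interpolation=cv2.INTER_CUBIC))
for n,o in(("scene",(230,160)),("top",(240,120))): print(n,(proj(n,M)-o)*6, [((proj(n,stick(p)[1]+.0105*(stick(p)[1]-(r.get_state()['tool_pos']+[0,0,.008]))/.171)-o)*6).round() for p in(35,40,45)])
t=tcp_for(-.04,39);print(t,delta(t,np.degrees(YAW)-90))
E
```

```text
[ 0.44446355 -0.10823115  0.30793405] [ 0.42788964 -0.188566   -0.38153722] 0.13516016565990635
20 [[129.0, 56.0], [316.0, 240.0]] [0.601, -0.073, 0.257]
30 [[125.0, 64.0], [297.0, 270.0]] [0.589, -0.075, 0.23]
35 [[123.0, 67.0], [284.0, 281.0]] [0.581, -0.077, 0.218]
40 [[120.0, 70.0], [271.0, 290.0]] [0.572, -0.079, 0.206]
45 [[117.0, 72.0], [257.0, 297.0]] [0.562, -0.081, 0.195]
50 [[113.0, 74.0], [241.0, 301.0]] [0.552, -0.084, 0.185]
60 [[106.0, 75.0], [207.0, 303.0]] [0.528, -0.089, 0.168]
90 [[78.0, 66.0], [94.0, 259.0]] [0.444, -0.108, 0.145]
scene [[324.89439905 377.10304486]] [array([[293., 300.]]), array([[279., 310.]]), array([[264., 317.]])]
top [[272.63444532 276.74183328]] [array([[283., 295.]]), array([[287., 323.]]), array([[291., 353.]])]
[ 0.4456969  -0.11073763  0.30950592] (array([ 0.05, -0.09, -0.11]), np.float64(0.1), np.float64(-77.4))
```

View pics/g7.png

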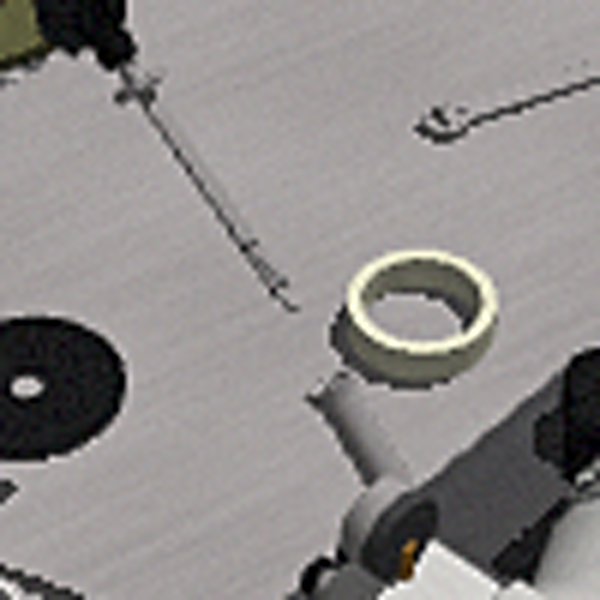

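View pics/t7.png

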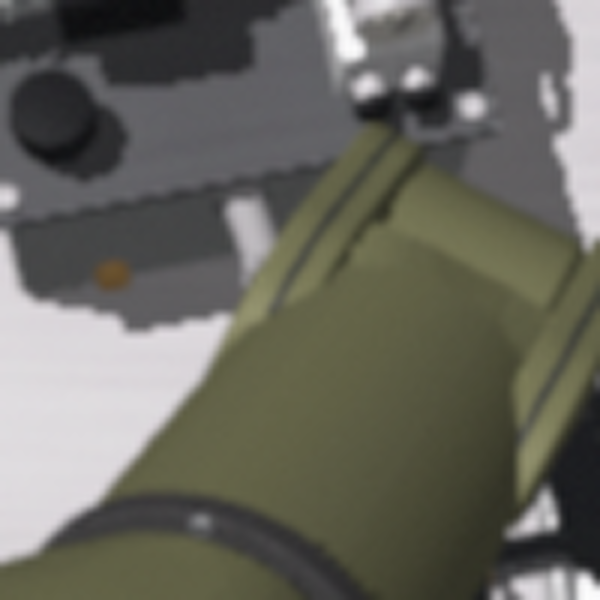

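```bash
python3 - <<'E'
from h import *
for d,p in [(-.02,36.5),(-.005,36.5),(.01,36.5),(.025,37)]: print(d,p,delta(tcp_for(d,p),-77.47))
E
```

```text
-0.02 36.5 (array([ 0.06, -1.02,  1.92]), np.float64(0.1), np.float64(-77.4))
-0.005 36.5 (array([ 0.06, -2.09,  2.98]), np.float64(0.1), np.float64(-77.4))
0.01 36.5 (array([ 0.06, -3.25,  3.93]), np.float64(0.1), np.float64(-77.4))
0.025 37 (array([ 0.07, -4.54,  4.7 ]), np.float64(0.1), np.float64(-77.4))
```

Call:
{"api": "send_rows", "payload": {"series": [{"delta_pos": [0, -0.5, 1], "turn": 0, "jaw": 1}, {"delta_pos": [0, -1, 1.9], "turn": 0, "jaw": 1}, {"delta_pos": [0, -1.5, 2.5], "turn": 0, "jaw": 1}, {"delta_pos": [0, -2.1, 3.0], "turn": 0, "jaw": 1}, {"delta_pos": [0, -2.1, 3.0], "turn": 0, "jaw": 1}, {"delta_pos": [0, -2.1, 3.0], "turn": 0, "jaw": 1}], "force": 15}}

```text
clock: 8.55
tool_pos: [0.4663, -0.107, 0.2791]
eef_rot: [0.78, -0.626, -0.0, 0.0]
contact_force: [-0.8, -0.2, -0.8]
opening: 0.129
```

```bash
python3 look.py g8 230 170 100;python3 - <<'E'
from h import *
for d,p in [(-.005,36.5),(.01,36.5),(.025,37)]: print(d,p,delta(tcp_for(d,p),-77.47))
E
```

```text
[ 0.46614202 -0.10705595  0.27950438] [-0.16727029  0.48353287 -0.52212259] 0.13534529403878293
20 [[157.0, 64.0], [343.0, 250.0]] [0.623, -0.072, 0.229]
30 [[153.0, 72.0], [323.0, 278.0]] [0.611, -0.075, 0.202]
35 [[151.0, 75.0], [311.0, 289.0]] [0.603, -0.077, 0.189]
40 [[148.0, 78.0], [297.0, 297.0]] [0.594, -0.079, 0.178]
45 [[145.0, 80.0], [283.0, 303.0]] [0.584, -0.081, 0.167]
50 [[141.0, 81.0], [267.0, 306.0]] [0.573, -0.083, 0.157]
60 [[133.0, 82.0], [233.0, 307.0]] [0.55, -0.089, 0.139]
90 [[106.0, 73.0], [120.0, 259.0]] [0.466, -0.107, 0.117]
-0.005 36.5 (array([-0.08,  0.09,  0.1 ]), np.float64(-0.1), np.float64(-77.5))
0.01 36.5 (array([-0.09, -1.07,  1.05]), np.float64(-0.1), np.float64(-77.5))
0.025 37 (array([-0.09, -2.36,  1.83]), np.float64(-0.1), np.float64(-77.5))
```

View pics/g8.png

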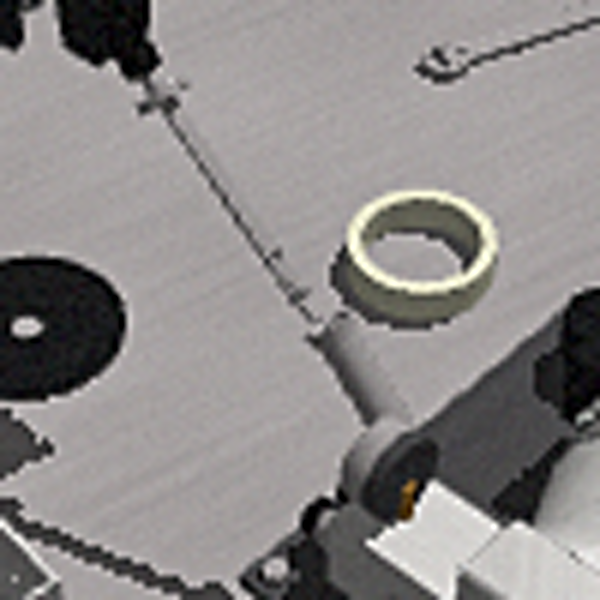

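The tip, at about (283,224), is at the mouth. I'll continue in gently.

Call:
{"api": "send_rows", "payload": {"series": [{"delta_pos": [-0.1, -0.3, 0.3], "turn": 0, "jaw": 1}, {"delta_pos": [-0.1, -0.7, 0.7], "turn": 0, "jaw": 1}, {"delta_pos": [-0.1, -1.1, 1.05], "turn": 0, "jaw": 1}, {"delta_pos": [-0.1, -1.7, 1.4], "turn": 0, "jaw": 1}, {"delta_pos": [-0.1, -2.3, 1.8], "turn": 0, "jaw": 1}, {"delta_pos": [-0.1, -2.3, 1.8], "turn": 0, "jaw": 1}]}}

```text
clock: 9.1
tool_pos: [0.4898, -0.1002, 0.2609]
eef_rot: [0.78, -0.625, 0.0, -0.0]
contact_force: [0.6, -0.4, -1.2]
opening: 0.131
```

```bash
python3 look.py g9 230 170 100;python3 - <<'E'
from h import *
for d,p in [(.025,37),(.035,39),(.045,42),(.055,45),(.08,45),(.105,45),(.13,45)]: print(d,p,delta(tcp_for(d,p),-77.47))
E
```

```text
[ 0.48921938 -0.10046442  0.26121586] [ 0.93266981 -0.28297651 -0.49113088] 0.13366687920930376
20 [[196.0, 114.0], [382.0, 301.0]] [0.646, -0.066, 0.211]
30 [[192.0, 121.0], [362.0, 327.0]] [0.634, -0.068, 0.184]
35 [[189.0, 124.0], [349.0, 337.0]] [0.626, -0.07, 0.171]
40 [[186.0, 126.0], [335.0, 345.0]] [0.617, -0.072, 0.159]
45 [[183.0, 128.0], [320.0, 350.0]] [0.607, -0.074, 0.148]
50 [[179.0, 130.0], [304.0, 354.0]] [0.597, -0.077, 0.138]
60 [[171.0, 130.0], [269.0, 353.0]] [0.573, -0.082, 0.121]
90 [[143.0, 120.0], [154.0, 304.0]] [0.489, -0.1, 0.098]
0.025 37 (array([0.06, 0.04, 0.  ]), np.float64(0.0), np.float64(-77.5))
0.035 39 (array([ 0.06, -1.08,  0.2 ]), np.float64(0.0), np.float64(-77.5))
0.045 42 (array([ 0.06, -2.32,  0.29]), np.float64(0.0), np.float64(-77.5))
0.055 45 (array([ 0.06, -3.52,  0.48]), np.float64(0.0), np.float64(-77.5))
0.08 45 (array([ 0.06, -5.28,  2.25]), np.float64(0.0), np.float64(-77.5))
0.105 45 (array([ 0.06, -7.05,  4.01]), np.float64(0.0), np.float64(-77.5))
0.13 45 (array([ 0.06, -8.82,  5.78]), np.float64(0.0), np.float64(-77.5))
```

View pics/g9.png

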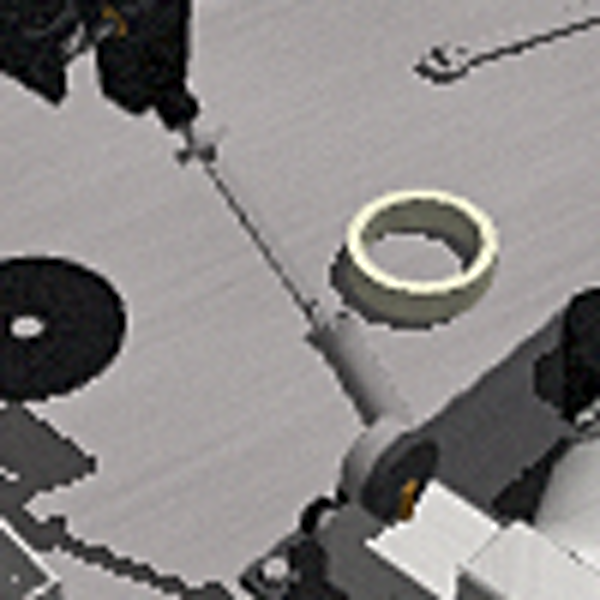

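The blade has entered the mouth with almost no force. Next I'll swing to 45° while feeding it in.

Call:
{"api": "send_rows", "payload": {"series": [{"delta_pos": [0, -0.5, 0.1], "turn": 0, "jaw": 1}, {"delta_pos": [0, -1.1, 0.2], "turn": 0, "jaw": 1}, {"delta_pos": [0, -1.7, 0.25], "turn": 0, "jaw": 1}, {"delta_pos": [0, -2.3, 0.3], "turn": 0, "jaw": 1}, {"delta_pos": [0, -2.9, 0.4], "turn": 0, "jaw": 1}, {"delta_pos": [0, -3.5, 0.5], "turn": 0, "jaw": 1}, {"delta_pos": [0, -3.5, 0.5], "turn": 0, "jaw": 1}], "force": 12}}

```text
clock: 9.73
tool_pos: [0.524, -0.0927, 0.2564]
eef_rot: [0.78, -0.625, 0.0, -0.0]
contact_force: [-0.5, -0.5, -0.5]
opening: 0.131
```

```bash
python3 look.py g10 230 170 100;python3 - <<'E'
from h import *
for d,p in [(.055,45),(.08,45),(.105,45),(.13,45)]: print(d,p,delta(tcp_for(d,p),-77.47))
E
```

```text
[ 0.5232264  -0.0928964   0.25644952] [ 0.30139952 -0.17000518 -0.93456191] 0.13924626992426306
20 [[248.0, 154.0], [438.0, 344.0]] [0.68, -0.058, 0.206]
30 [[243.0, 161.0], [416.0, 370.0]] [0.668, -0.061, 0.179]
35 [[240.0, 164.0], [403.0, 380.0]] [0.66, -0.062, 0.166]
40 [[237.0, 166.0], [388.0, 387.0]] [0.651, -0.064, 0.155]
45 [[234.0, 168.0], [372.0, 392.0]] [0.641, -0.067, 0.144]
50 [[230.0, 169.0], [355.0, 395.0]] [0.631, -0.069, 0.133]
60 [[222.0, 170.0], [319.0, 394.0]] [0.607, -0.074, 0.116]
90 [[192.0, 159.0], [201.0, 342.0]] [0.523, -0.093, 0.093]
0.055 45 (array([ 0.06, -0.03,  0.  ]), np.float64(0.0), np.float64(-77.5))
0.08 45 (array([ 0.06, -1.8 ,  1.77]), np.float64(0.0), np.float64(-77.5))
0.105 45 (array([ 0.06, -3.57,  3.54]), np.float64(0.0), np.float64(-77.5))
0.13 45 (array([ 0.06, -5.34,  5.3 ]), np.float64(0.0), np.float64(-77.5))
```

View pics/g10.png

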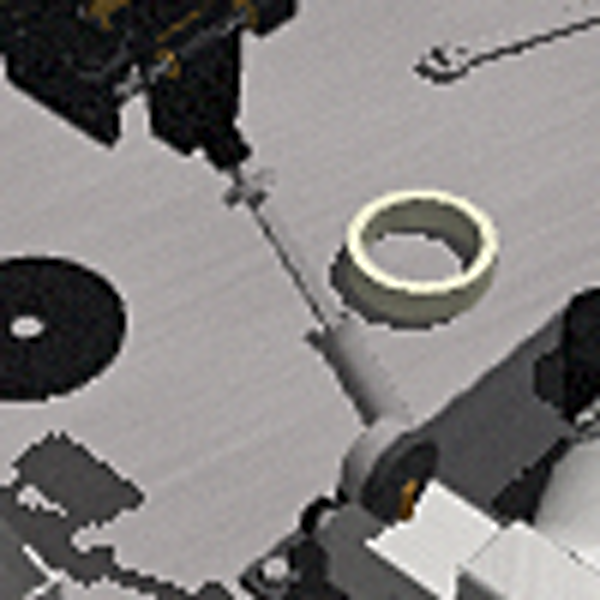

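Call:
{"api": "send_rows", "payload": {"series": [{"delta_pos": [0, -0.8, 0.8], "turn": 0, "jaw": 1}, {"delta_pos": [0, -1.6, 1.6], "turn": 0, "jaw": 1}, {"delta_pos": [0, -2.4, 2.4], "turn": 0, "jaw": 1}, {"delta_pos": [0, -3.2, 3.2], "turn": 0, "jaw": 1}, {"delta_pos": [0, -3.9, 3.9], "turn": 0, "jaw": 1}, {"delta_pos": [0, -4.4, 4.4], "turn": 0, "jaw": 1}, {"delta_pos": [0, -4.8, 4.8], "turn": 0, "jaw": 1}, {"delta_pos": [0, -4.8, 4.8], "turn": 0, "jaw": 1}], "force": 12}}

```text
clock: 10.45
tool_pos: [0.5698, -0.0823, 0.2076]
eef_rot: [0.78, -0.626, -0.0, 0.0]
contact_force: [0.6, 0.6, -0.6]
opening: 0.133
```

```bash
python3 look.py g11 250 190 80;python3 - <<'E'
from h import *
for d,p in [(.105,45),(.13,45)]: print(d,p,delta(tcp_for(d,p),-77.47))
E
```

```text
[ 0.56943028 -0.08264624  0.20815985] [ 0.20877029  0.42887597 -0.12285234] 0.13364099889844525
20 [[250.0, 191.0], [489.0, 432.0]] [0.726, -0.048, 0.158]
30 [[244.0, 199.0], [459.0, 461.0]] [0.714, -0.051, 0.131]
35 [[241.0, 203.0], [442.0, 471.0]] [0.706, -0.052, 0.118]
40 [[236.0, 205.0], [423.0, 479.0]] [0.697, -0.054, 0.106]
45 [[232.0, 207.0], [402.0, 483.0]] [0.687, -0.056, 0.095]
50 [[227.0, 208.0], [380.0, 485.0]] [0.677, -0.059, 0.085]
60 [[216.0, 208.0], [334.0, 481.0]] [0.653, -0.064, 0.068]
90 [[179.0, 193.0], [183.0, 410.0]] [0.569, -0.083, 0.045]
0.105 45 (array([ 0.06,  1.16, -1.29]), np.float64(-0.0), np.float64(-77.5))
0.13 45 (array([ 0.06, -0.6 ,  0.47]), np.float64(-0.0), np.float64(-77.5))
```

View pics/g11.png

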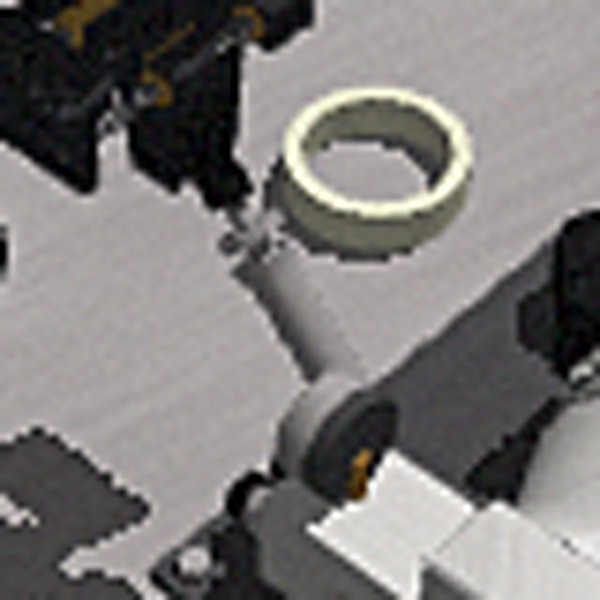

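The collar is just short of the mouth at about (284,222). Last push.

Call:
{"api": "send_rows", "payload": {"series": [{"delta_pos": [0, -0.2, 0.2], "turn": 0, "jaw": 1}, {"delta_pos": [0, -0.4, 0.4], "turn": 0, "jaw": 1}, {"delta_pos": [0, -0.6, 0.5], "turn": 0, "jaw": 1}, {"delta_pos": [0, -0.7, 0.6], "turn": 0, "jaw": 1}, {"delta_pos": [0, -0.8, 0.7], "turn": 0, "jaw": 1}, {"delta_pos": [0, -0.8, 0.7], "turn": 0, "jaw": 1}, {"delta_pos": [0, -0.8, 0.7], "turn": 0, "jaw": 1}], "force": 20}}

```text
clock: 11.08
tool_pos: [0.5749, -0.0818, 0.2033]
eef_rot: [0.779, -0.626, -0.002, 0.001]
contact_force: [-8.6, 0.2, 14.5]
opening: 0.128
```

```bash
python3 look.py g12 250 190 80
```

```text
[ 0.57491331 -0.08182424  0.2032834 ] [-7.52561633 -0.81935145 14.51305623] 0.13192063415240904
20 [[260.0, 208.0], [498.0, 449.0]] [0.732, -0.047, 0.153]
30 [[254.0, 216.0], [469.0, 478.0]] [0.72, -0.05, 0.126]
35 [[250.0, 219.0], [451.0, 488.0]] [0.712, -0.052, 0.113]
40 [[246.0, 221.0], [432.0, 495.0]] [0.703, -0.054, 0.101]
45 [[242.0, 223.0], [411.0, 500.0]] [0.693, -0.056, 0.09]
50 [[237.0, 224.0], [389.0, 501.0]] [0.682, -0.058, 0.08]
60 [[226.0, 225.0], [343.0, 496.0]] [0.658, -0.063, 0.063]
90 [[188.0, 209.0], [192.0, 425.0]] [0.575, -0.082, 0.04]
```

View pics/g12.png

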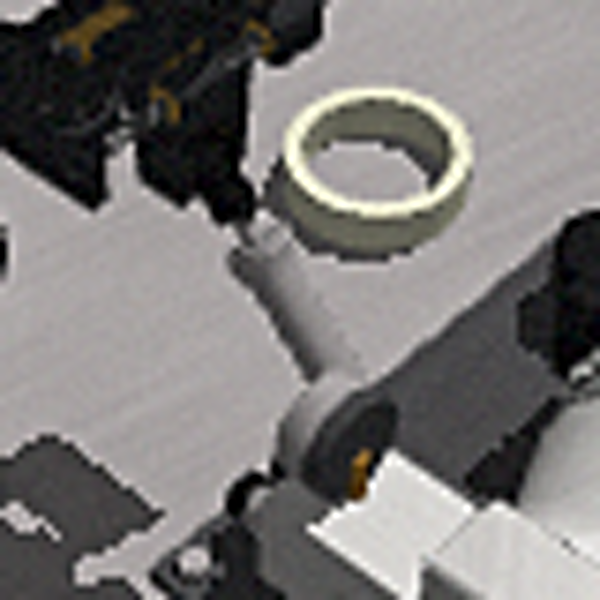

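Seated: the collar is against the mouth and the push reads 16 N. I'll rock it slightly under pressure so it sits flush.

Call:
{"api": "send_rows", "payload": {"series": [{"delta_pos": [0, -0.2, -0.1], "turn": 0, "jaw": 1}, {"delta_pos": [0, -0.2, -0.1], "turn": 0, "jaw": 1}, {"delta_pos": [0, -0.2, -0.1], "turn": 0, "jaw": 1}, {"delta_pos": [0, -0.35, -0.25], "turn": 0, "jaw": 1}, {"delta_pos": [0, -0.35, -0.25], "turn": 0, "jaw": 1}, {"delta_pos": [0, -0.35, -0.25], "turn": 0, "jaw": 1}], "force": 12}}

```text
clock: 11.63
tool_pos: [0.5757, -0.0817, 0.2041]
eef_rot: [0.779, -0.627, -0.004, 0.003]
contact_force: [-10.2, -1.3, 7.9]
opening: 0.135
```

```bash
python3 look.py g13 250 190 80 | head -1
```

```text
[ 0.57570708 -0.08166689  0.20409007] [-10.47956373  -1.52554242   6.43757747] 0.13548073355548818
```

View pics/g13.png

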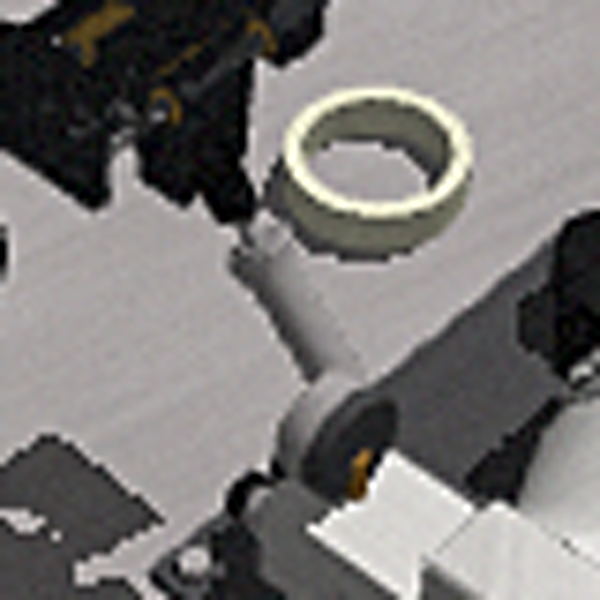

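Call:
{"api": "send_rows", "payload": {"series": [{"delta_pos": [0, 0, 0], "turn": 0, "jaw": 1}, {"delta_pos": [0, 0, 0], "turn": 0, "jaw": 1}, {"delta_pos": [0, 0, 0], "turn": 0, "jaw": 1}, {"delta_pos": [0, 0, 0], "turn": 0, "jaw": 1}], "force": 6}}

```text
clock: 12.02
tool_pos: [0.5771, -0.0813, 0.2041]
eef_rot: [0.779, -0.627, -0.003, 0.002]
contact_force: [-7.4, -1.6, 3.1]
opening: 0.135
```

Call:
{"api": "send_rows", "payload": {"series": [{"delta_pos": [0, 0, 0], "turn": 0, "jaw": 1}, {"delta_pos": [0, 0, 0], "turn": 0, "jaw": 1}, {"delta_pos": [0, 0, 0], "turn": 0, "jaw": 1}, {"delta_pos": [0, 0.4, -0.2], "turn": 0, "jaw": 1}, {"delta_pos": [0, 1, -0.6], "turn": 0, "jaw": 1}, {"delta_pos": [0, 1.8, -1.4], "turn": 0, "jaw": 1}, {"delta_pos": [0, 2.6, -2.2], "turn": 0, "jaw": 1}, {"delta_pos": [0, 3.4, -3], "turn": 0, "jaw": 1}], "force": 30}}

```text
clock: 12.68
tool_pos: [0.5469, -0.0879, 0.2354]
eef_rot: [0.78, -0.626, 0.0, -0.0]
contact_force: [-0.2, -0.8, -1.1]
opening: 0.13
```

```bash
python3 look.py g14 230 170 100;python3 - <<'E'
from h import *
for d in [.08,.04,0,-.03]: print(d,delta(tcp_for(d,45),-77.47))
E
```

```text
[ 0.54580822 -0.08881502  0.23681477] [-1.90627334  0.24809855 -0.04331991] 0.1320023886450994
20 [[281.0, 207.0], [472.0, 399.0]] [0.703, -0.054, 0.186]
30 [[277.0, 214.0], [449.0, 424.0]] [0.69, -0.057, 0.159]
35 [[274.0, 217.0], [436.0, 433.0]] [0.683, -0.059, 0.147]
40 [[271.0, 219.0], [421.0, 440.0]] [0.674, -0.061, 0.135]
45 [[267.0, 220.0], [405.0, 444.0]] [0.664, -0.063, 0.124]
50 [[263.0, 222.0], [387.0, 446.0]] [0.653, -0.065, 0.114]
60 [[255.0, 222.0], [351.0, 444.0]] [0.629, -0.07, 0.097]
90 [[225.0, 211.0], [231.0, 390.0]] [0.546, -0.089, 0.074]
0.08 (array([-0.03,  0.49, -0.2 ]), np.float64(-0.1), np.float64(-77.6))
0.04 (array([-0.02,  3.32, -3.03]), np.float64(-0.1), np.float64(-77.6))
0 (array([-0.02,  6.14, -5.86]), np.float64(-0.1), np.float64(-77.6))
-0.03 (array([-0.01,  8.26, -7.98]), np.float64(-0.1), np.float64(-77.6))
```

View pics/g14.png

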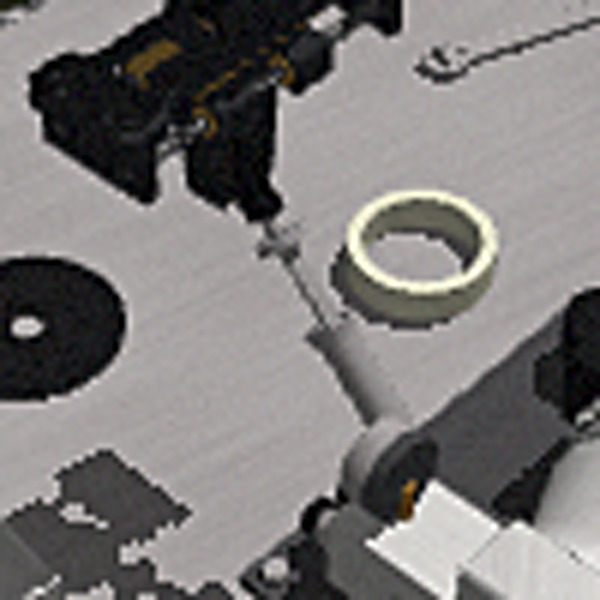

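Call:
{"api": "send_rows", "payload": {"series": [{"delta_pos": [0, 1.4, -1.2], "turn": 0, "jaw": 1}, {"delta_pos": [0, 2.8, -2.5], "turn": 0, "jaw": 1}, {"delta_pos": [0, 4.2, -3.9], "turn": 0, "jaw": 1}, {"delta_pos": [0, 5.6, -5.3], "turn": 0, "jaw": 1}, {"delta_pos": [0, 7, -6.7], "turn": 0, "jaw": 1}, {"delta_pos": [0, 8.3, -8], "turn": 0, "jaw": 1}, {"delta_pos": [0, 9.3, -9], "turn": 0, "jaw": 1}, {"delta_pos": [0, 9.3, -9], "turn": 0, "jaw": 1}]}}

```text
clock: 13.4
tool_pos: [0.4555, -0.109, 0.3264]
eef_rot: [0.779, -0.627, 0.001, -0.001]
contact_force: [-0.3, 0.7, -0.3]
opening: 0.13
```

```bash
python3 look.py g15 230 150 100
```

```text
[ 0.45655431 -0.10819467  0.32541402] [ 0.35841163  0.57462394 -0.67420797] 0.13069410322057884
20 [[140.0, 100.0], [329.0, 287.0]] [0.613, -0.074, 0.275]
30 [[136.0, 108.0], [309.0, 318.0]] [0.601, -0.076, 0.248]
35 [[134.0, 111.0], [297.0, 330.0]] [0.593, -0.078, 0.235]
40 [[131.0, 114.0], [284.0, 339.0]] [0.584, -0.08, 0.223]
45 [[128.0, 116.0], [269.0, 346.0]] [0.575, -0.082, 0.212]
50 [[124.0, 118.0], [253.0, 350.0]] [0.564, -0.085, 0.202]
60 [[116.0, 120.0], [218.0, 352.0]] [0.54, -0.09, 0.185]
90 [[88.0, 111.0], [104.0, 307.0]] [0.457, -0.108, 0.162]
```

View pics/g15.png

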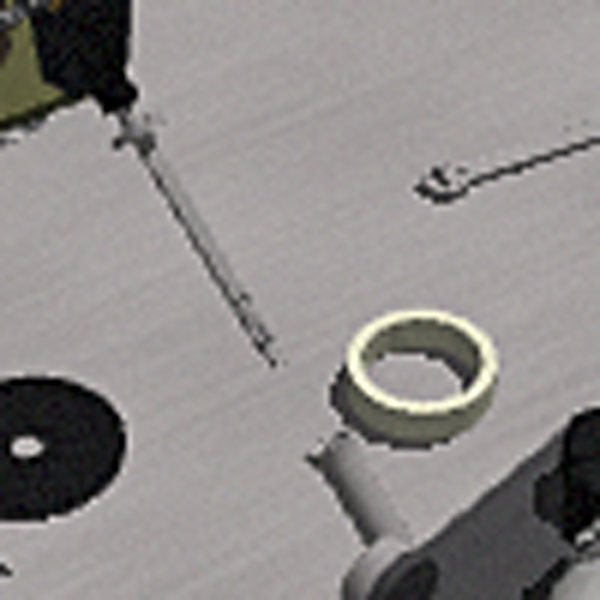

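Drawn clear: the tip is at about (276,210), outside the mouth at about (284,223), and pitch is about 46°. To level it I'll reverse the pivot over the tray's far rim and lay it back on both rims.

```bash
python3 - <<'E'
from h import *
print(delta((.469,-.345,.25),-87))
E
```

```text
(array([23.39,  3.91,  7.54]), np.float64(9.4), np.float64(-77.6))
```

Call:
{"api": "send_rows", "payload": {"series": [{"delta_pos": [3, 0.5, 0], "turn": 1, "jaw": 1}, {"delta_pos": [6.5, 1, 0], "turn": 3, "jaw": 1}, {"delta_pos": [10, 1.7, 1], "turn": 5, "jaw": 1}, {"delta_pos": [13.5, 2.3, 2], "turn": 7, "jaw": 1}, {"delta_pos": [17, 2.8, 4], "turn": 9, "jaw": 1}, {"delta_pos": [20.5, 3.4, 6], "turn": 9.4, "jaw": 1}, {"delta_pos": [23.4, 3.9, 7.5], "turn": 9.4, "jaw": 1}, {"delta_pos": [23.4, 3.9, 7.5], "turn": 9.4, "jaw": 1}]}}

```text
clock: 14.12
tool_pos: [0.467, -0.3507, 0.2455]
eef_rot: [0.724, -0.69, -0.001, 0.003]
contact_force: [0.1, -0.5, 0.3]
opening: 0.128
```

```bash
python3 look.py g16 140 180 120; python3 - <<'E'
from h import *
for p in (48,46,40,34,28,22,16,10,5,0):
    R=.171;a=np.radians(p);print(p,delta((.587-R*np.cos(a),-.345,.034+R*np.sin(a)),-87)[0])
E
```

```text
[ 0.46788812 -0.34752659  0.24662112] [-0.67012329  0.15389918 -0.37187716] 0.13100943712676075
20 [[199.0, 218.0], [321.0, 411.0]] [0.628, -0.34, 0.196]
30 [[199.0, 224.0], [316.0, 429.0]] [0.616, -0.34, 0.169]
35 [[198.0, 225.0], [312.0, 434.0]] [0.608, -0.341, 0.157]
40 [[197.0, 227.0], [307.0, 437.0]] [0.599, -0.341, 0.145]
45 [[196.0, 228.0], [301.0, 438.0]] [0.589, -0.342, 0.134]
50 [[195.0, 228.0], [294.0, 437.0]] [0.578, -0.342, 0.124]
60 [[191.0, 227.0], [277.0, 428.0]] [0.553, -0.343, 0.107]
90 [[176.0, 213.0], [215.0, 363.0]] [0.468, -0.348, 0.084]
48 [-0.23 -0.51  8.55]
46 [-0.25 -0.08  8.96]
40 [-0.31  1.14 10.27]
34 [-0.37  2.21 11.71]
28 [-0.41  3.13 13.24]
22 [-0.45  3.88 14.87]
16 [-0.48  4.45 16.56]
10 [-0.5   4.85 18.31]
5 [-0.51  5.04 19.79]
0 [-0.51  5.1  21.28]
```

View pics/g16.png

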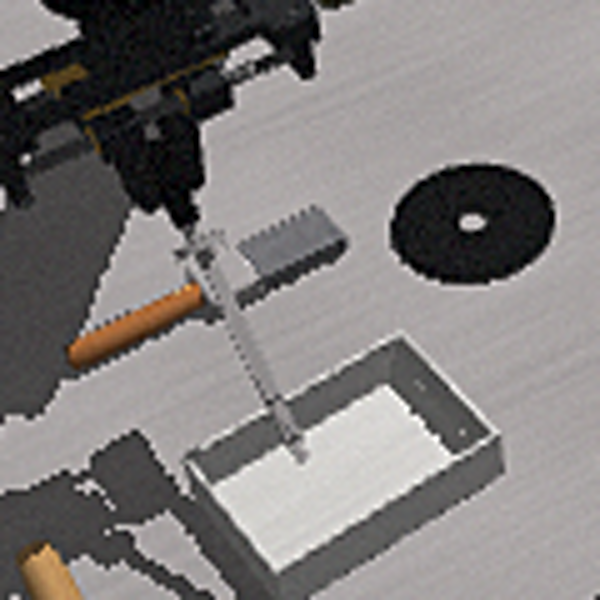

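Call:
{"api": "send_rows", "payload": {"series": [{"delta_pos": [-0.2, -0.7, 2], "turn": 0, "jaw": 1}, {"delta_pos": [-0.3, -1.4, 4], "turn": 0, "jaw": 1}, {"delta_pos": [-0.3, -1.4, 6], "turn": 0, "jaw": 1}, {"delta_pos": [-0.3, -1.4, 7.5], "turn": 0, "jaw": 1}, {"delta_pos": [-0.3, -1.4, 8.2], "turn": 0, "jaw": 1}, {"delta_pos": [-0.3, -1.4, 8.2], "turn": 0, "jaw": 1}], "force": 12}}

```text
clock: 14.67
tool_pos: [0.4831, -0.3389, 0.1656]
eef_rot: [0.727, -0.687, -0.002, -0.0]
contact_force: [-0.5, -0.2, -0.3]
opening: 0.138
```

```bash
python3 look.py g17 150 200 100; python3 - <<'E'
from h import *
for p in (50,46,40,34,28,22,16,10,5,0):
    R=.165+.006*(50-p)/50;a=np.radians(p);print(p,delta((.587-R*np.cos(a),-.345,.034+R*np.sin(a)),-87)[0])
E
```

```text
[ 0.48342728 -0.33983677  0.16684148] [ 0.54684568  0.60467174 -0.44187445] 0.1374895174139773
20 [[238.0, 273.0], [381.0, 499.0]] [0.644, -0.331, 0.116]
30 [[237.0, 278.0], [374.0, 516.0]] [0.631, -0.332, 0.089]
35 [[236.0, 280.0], [369.0, 520.0]] [0.623, -0.332, 0.077]
40 [[235.0, 281.0], [362.0, 522.0]] [0.614, -0.333, 0.065]
45 [[233.0, 282.0], [354.0, 522.0]] [0.604, -0.333, 0.054]
50 [[231.0, 282.0], [345.0, 520.0]] [0.593, -0.334, 0.044]
60 [[227.0, 280.0], [325.0, 508.0]] [0.569, -0.335, 0.027]
90 [[209.0, 262.0], [250.0, 427.0]] [0.483, -0.34, 0.004]
50 [0.5  0.28 0.64]
46 [0.45 1.16 1.38]
40 [0.39 2.4  2.6 ]
34 [0.33 3.5  3.95]
28 [0.28 4.46 5.42]
22 [0.23 5.27 6.98]
16 [0.2  5.91 8.63]
10 [ 0.18  6.38 10.34]
5 [ 0.16  6.63 11.8 ]
0 [ 0.16  6.75 13.29]
```

View pics/g17.png

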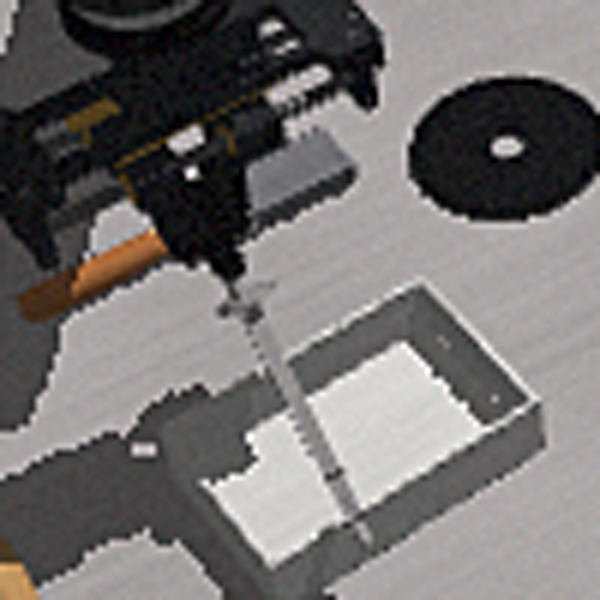

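Call:
{"api": "send_rows", "payload": {"series": [{"delta_pos": [0.3, 1.2, 0.8], "turn": 0, "jaw": 1}, {"delta_pos": [0.3, 2.4, 2.4], "turn": 0, "jaw": 1}, {"delta_pos": [0.3, 3.0, 3.3], "turn": 0, "jaw": 1}, {"delta_pos": [0.3, 3.7, 4.3], "turn": 0, "jaw": 1}, {"delta_pos": [0.3, 4.4, 5.4], "turn": 0, "jaw": 1}, {"delta_pos": [0.3, 4.9, 6.2], "turn": 0, "jaw": 1}, {"delta_pos": [0.3, 5.3, 7], "turn": 0, "jaw": 1}, {"delta_pos": [0.3, 5.3, 7], "turn": 0, "jaw": 1}], "force": 8}}

```text
clock: 15.38
tool_pos: [0.4299, -0.3469, 0.0971]
eef_rot: [0.726, -0.688, -0.0, -0.0]
contact_force: [0.5, -0.6, -0.6]
opening: 0.136
```

```bash
sed -i 's/for p in(20,/for p in(0,10,20,/' look.py; python3 look.py g18 140 210 100; python3 - <<'E'
from h import *
for p in (22,16,10,5,0):
    R=.165+.006*(50-p)/50;a=np.radians(p);print(p,delta((.587-R*np.cos(a),-.345,.034+R*np.sin(a)),-87)[0])
E
```

```text
[ 0.43043941 -0.34695908  0.09753036] [-0.55849394 -0.0028057  -0.35810423] 0.13829282245080632
0 [[259.0, 229.0], [389.0, 397.0]] [0.601, -0.338, 0.106]
10 [[261.0, 238.0], [394.0, 432.0]] [0.599, -0.338, 0.076]
20 [[261.0, 245.0], [394.0, 457.0]] [0.591, -0.338, 0.047]
30 [[261.0, 249.0], [388.0, 472.0]] [0.578, -0.339, 0.02]
35 [[260.0, 251.0], [384.0, 477.0]] [0.57, -0.339, 0.007]
40 [[259.0, 252.0], [378.0, 478.0]] [0.561, -0.34, -0.004]
45 [[257.0, 253.0], [371.0, 478.0]] [0.551, -0.34, -0.015]
50 [[256.0, 253.0], [363.0, 475.0]] [0.54, -0.341, -0.025]
60 [[252.0, 251.0], [345.0, 464.0]] [0.516, -0.342, -0.043]
90 [[235.0, 234.0], [276.0, 387.0]] [0.43, -0.347, -0.065]
22 [-0.19 -0.06  0.05]
16 [-0.23  0.59  1.69]
10 [-0.25  1.06  3.4 ]
5 [-0.27  1.31  4.87]
0 [-0.27  1.43  6.35]
```

View pics/g18.png

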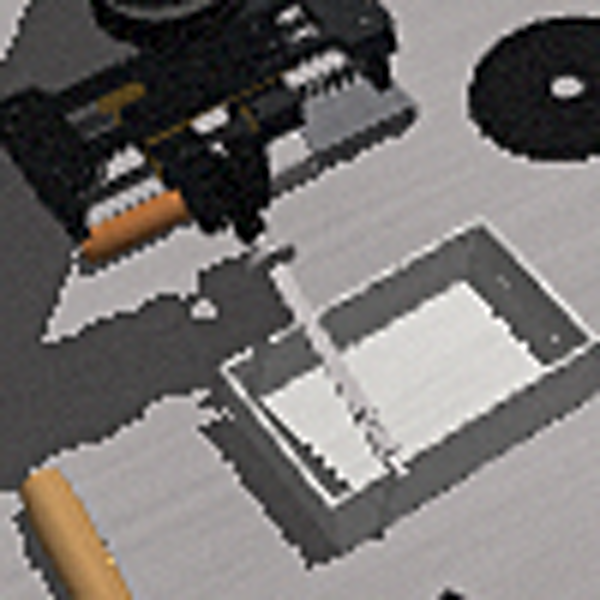

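It's following the rim; pitch is now about 20°. I'll continue down to level.

Call:
{"api": "send_rows", "payload": {"series": [{"delta_pos": [-0.1, 0.3, 0.9], "turn": 0, "jaw": 1}, {"delta_pos": [-0.1, 0.6, 1.7], "turn": 0, "jaw": 1}, {"delta_pos": [-0.1, 0.9, 2.6], "turn": 0, "jaw": 1}, {"delta_pos": [-0.1, 1.1, 3.5], "turn": 0, "jaw": 1}, {"delta_pos": [-0.1, 1.3, 4.4], "turn": 0, "jaw": 1}, {"delta_pos": [-0.1, 1.4, 5.2], "turn": 0, "jaw": 1}, {"delta_pos": [-0.1, 1.4, 5.8], "turn": 0, "jaw": 1}, {"delta_pos": [-0.1, 1.4, 5.8], "turn": 0, "jaw": 1}], "force": 8}}

```text
clock: 16.1
tool_pos: [0.4155, -0.3461, 0.0378]
eef_rot: [0.726, -0.688, -0.001, -0.0]
contact_force: [-1.0, -0.2, -0.2]
opening: 0.132
```

```bash
python3 look.py g19 140 210 100|head -4; python3 - <<'E'
from h import *
print(delta((.416,-.345,.034),-87)[0])
E
```

```text
[ 0.41575548 -0.34624869  0.03837252] [-0.16973655  0.54801434 -0.38766815] 0.13793047653291005
0 [[267.0, 286.0], [392.0, 450.0]] [0.587, -0.337, 0.046]
10 [[269.0, 294.0], [398.0, 482.0]] [0.584, -0.337, 0.017]
20 [[270.0, 300.0], [397.0, 506.0]] [0.576, -0.338, -0.012]
[-0.12 -0.03  0.44]
```

View pics/g19.png

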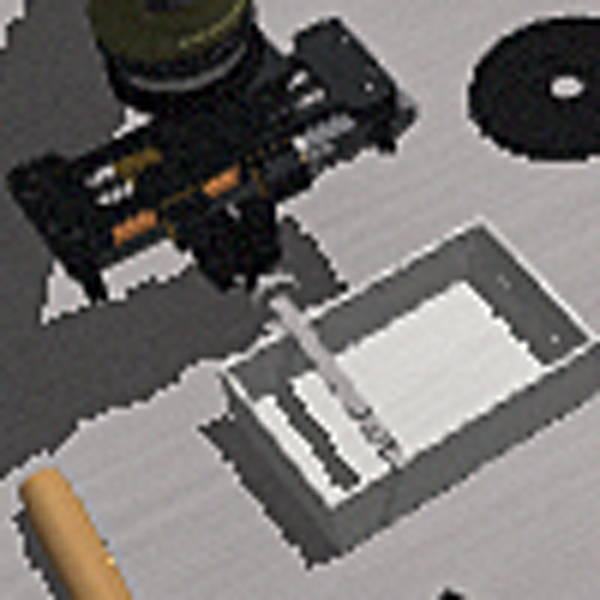

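Call:
{"api": "send_rows", "payload": {"series": [{"delta_pos": [0, 0, 0.2], "turn": 0, "jaw": 1}, {"delta_pos": [0, 0, 0.4], "turn": 0, "jaw": 1}, {"delta_pos": [0, 0, 0.4], "turn": 0, "jaw": 1}, {"delta_pos": [0, 0, 0.4], "turn": 0, "jaw": 1}], "force": 6}}

```text
clock: 16.48
tool_pos: [0.4164, -0.3466, 0.0354]
eef_rot: [0.726, -0.688, 0.0, -0.0]
contact_force: [-0.7, -0.7, -0.8]
opening: 0.132
```

Call:
{"api": "send_rows", "payload": {"series": [{"delta_pos": [0, 0, 0], "turn": 0, "jaw": 1}, {"delta_pos": [0, 0, 0], "turn": 0, "jaw": 1}, {"delta_pos": [0, 0, 0], "turn": 0, "jaw": 1}, {"delta_pos": [0, 0, 0], "turn": 0, "jaw": 1}, {"delta_pos": [0, 0, -0.4], "turn": 0, "jaw": 1}, {"delta_pos": [0, 0, -1], "turn": 0, "jaw": 1}, {"delta_pos": [0, 0, -2], "turn": 0, "jaw": 1}, {"delta_pos": [0, 0, -3], "turn": 0, "jaw": 1}], "force": 60}}

```text
clock: 17.15
tool_pos: [0.4161, -0.3464, 0.0661]
eef_rot: [0.726, -0.688, -0.0, -0.0]
contact_force: [0.5, 0.3, -1.4]
opening: 0.126
```

```bash
python3 look.py g20 140 210 100|head -4; python3 - <<'E'
from h import *
print(delta((.37,-.33,.17),-87)[0])
E
```

```text
[ 0.41698127 -0.34720843  0.0679138 ] [0.5438416  0.35769179 0.72381243] 0.1251152108806316
0 [[257.0, 251.0], [384.0, 416.0]] [0.588, -0.338, 0.076]
10 [[259.0, 259.0], [389.0, 450.0]] [0.585, -0.338, 0.046]
20 [[260.0, 266.0], [389.0, 474.0]] [0.577, -0.338, 0.017]
[ -1.95   4.58 -10.22]
```

View pics/g20.png

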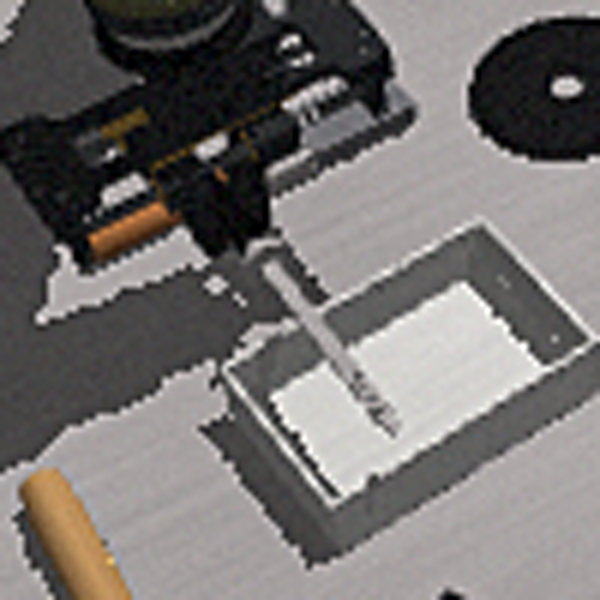

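Level to within about 4° and clear of the rims. I'll raise it and bring the tip over the tray's middle.

Call:
{"api": "send_rows", "payload": {"series": [{"delta_pos": [0, 0, -1.5], "turn": 0, "jaw": 1}, {"delta_pos": [-0.3, 0.5, -3], "turn": 0, "jaw": 1}, {"delta_pos": [-0.7, 1.5, -5], "turn": 0, "jaw": 1}, {"delta_pos": [-1.2, 2.5, -7], "turn": 0, "jaw": 1}, {"delta_pos": [-1.6, 3.5, -8.5], "turn": 0, "jaw": 1}, {"delta_pos": [-2, 4.2, -9.6], "turn": 0, "jaw": 1}, {"delta_pos": [-2, 4.6, -10.2], "turn": 0, "jaw": 1}, {"delta_pos": [-2, 4.6, -10.2], "turn": 0, "jaw": 1}]}}

```text
clock: 17.87
tool_pos: [0.369, -0.3296, 0.1687]
eef_rot: [0.726, -0.688, 0.001, -0.0]
contact_force: [0.4, 0.0, -0.0]
opening: 0.131
```

Call:
{"api": "send_rows", "payload": {"series": [{"delta_pos": [0, 0, 0], "turn": 0, "jaw": 1}, {"delta_pos": [0, 0, 0], "turn": 0, "jaw": 1}, {"delta_pos": [0, 0, 0], "turn": 0, "jaw": 1}, {"delta_pos": [0, 0, 0], "turn": 0, "jaw": 1}, {"delta_pos": [0, 0, 0], "turn": 0, "jaw": 1}, {"delta_pos": [0, 0, 0], "turn": 0, "jaw": 1}]}}

```text
clock: 18.37
tool_pos: [0.3693, -0.329, 0.1668]
eef_rot: [0.726, -0.688, -0.0, 0.0]
contact_force: [0.1, 0.3, -0.7]
opening: 0.126
```

```bash
python3 look.py g21 130 180 120|head -4; python3 - <<'E'
from h import *
im=vision.snapshot("top"); cv2.imwrite("pics/t21.png",im)
print(r.get_state()['qd'].round(3))
for p in(0,5,10): print(p, (stick(p)[0]-[130,180])*5)
E
```

```text
[ 0.36924021 -0.328993    0.16691212] [ 0.08789191  1.10871815 -1.37565834] 0.12816032362658586
0 [[231.0, 188.0], [337.0, 317.0]] [0.54, -0.32, 0.175]
10 [[233.0, 195.0], [343.0, 349.0]] [0.537, -0.32, 0.145]
20 [[233.0, 202.0], [343.0, 374.0]] [0.53, -0.32, 0.116]
[-0.001 -0.003  0.001 -0.     0.001 -0.001 -0.001]
0 [[231.0192811  187.48078221]
 [337.2367641  317.21421965]]
5 [[231.97462659 191.57562151]
 [340.47093076 334.10758044]]
10 [[232.68067141 195.33063371]
 [342.50365343 349.18194825]]
```

View pics/g21.png

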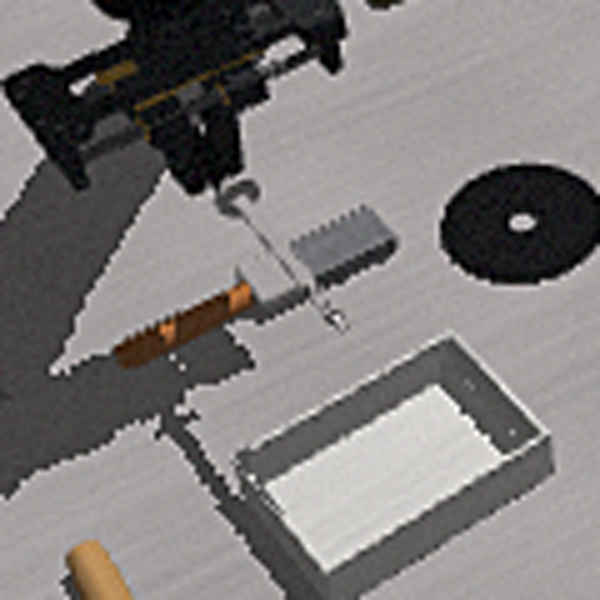

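View pics/t21.png

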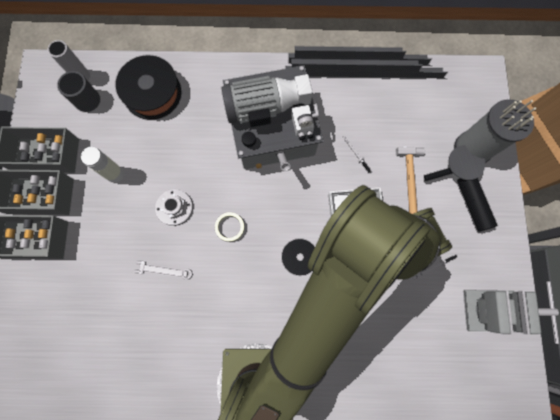

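The stick is level: the collar-to-tip vector is (104,130) px against (106,130) expected at 0° pitch. The tip is near (0.55, -0.32, 0.175), over the tray, and the arm is still, so I'll hand it in.

```bash
python3 - <<'E'
from h import *
print(order.finish_job()); s=r.get_state(); print(s['clock'],s['tool_pos'],s['opening'])
E
```

```text
the job is handed in; nothing more can be done
None
the job is handed in; nothing more can be done
```

I finished the oil check and handed the job in at about 18.5 s of the 58 s allowed. No verdict came back, so success rests on my own checks.

**What I did:** I picked up the dipstick by its grip from across the tray. The moves can't tilt the tool, so I let the stick pivot in a light grip over the tray's far rim until it pointed down steeply enough for the tube. I fed it into the tube to the collar and rocked it slightly under pressure to seat it. Then I drew it fully out, laid it back across the rims to level it, gripped at 60 N and lifted it over the tray.

**Last checks:**
- **Collar on the mouth:** pictures showed it seated, with a push of 12 to 16 N along the tube. I could not measure the exact tilt of the collar.
- **Drawn out:** the tip showed clear of the mouth.
- **Final pose:** tip at about (0.55, -0.32, 0.175) m, roughly 2 to 3 cm inside the nearest tray edge and about 13 cm above the rim. The stick was level, the arm still, and nothing was touching it.
- **Other objects:** I compared them by eye in the camera views and saw none moved; the arm hid part of the final top view.

**Disagreements:**
- **Level:** the picture before the last one suggested about 4° nose-down, against about 0° in the last. Both are within the 11° limit.
- **Grip position:** the stick slid about 1 cm in the jaws during the first pivot, so it was held nearer the end of its grip from then on.
- **Marked face:** it was not visible clearly enough in the last picture to confirm by eye. It should be up, because the stick only pivoted nose-down and back.

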